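# Stand up the rotor shafts and grease their centre holes

## Task

Get the rotor shafts ready for mounting between centres: tip each lying shaft up by its journal end, with its flange edge staying on the bench as the pivot and never lifted clear, until every one stands flat on its flange. Then slide the grease brush along its keyhole slot to the wide hole, lift it off, dip its bristles into the grease pot to below half the pot's depth, and touch the bristle tip to the centre of each shaft's top end, going from the robot's left to its right. Hang the brush back in the narrow end of its slot, leave every shaft and the pot standing, and do not disturb the other parts on the bench.

Things in the scene. Friction and masses are not known exactly. Their poses are not given: they have to be found in the camera images.
- shaft_left: Left rotor shaft (robot's left, +y). Steel, 0.5 kg, 150 mm long: square flange 60 x 60 x 10 mm, then a round shank 24 mm thick, 110 mm long, then an end journal 18 mm thick, 30 mm long. Origin: centre of the flange's outer flat face; +z runs along the axis to the journal. Starts lying, journal pointing away from the robot within 0.4 rad. Upright, its origin is at z = 0. May be absent.
- shaft_left_top (a point): Centre hole in the journal's end face of the left shaft, 150 mm from its origin along +z. A shaft lies on a flange edge and its journal's rim, sloping down to the journal by 0.15 rad: journal axis 9 to 14 mm up, flange centre 31 mm up. It tips up about the flange's lower edge, 30 mm from its axis, and settles flat by itself when within about 0.4 rad of vertical.
- shaft_mid: Middle rotor shaft, the same in shape, size and frame as the left one, lying between and beyond the other two; at the start its journal points towards the robot within 0.5 rad. May be absent.
- shaft_mid_top (a point): Centre hole in the journal's end face of the middle shaft, as on the left one.
- shaft_right: Right rotor shaft (robot's right, -y), the same as the left one in shape, size and frame; at the start its journal points away from the robot within 0.4 rad. May be absent.
- shaft_right_top (a point): Centre hole in the journal's end face of the right shaft, as on the left one.
- hanger: Grey steel brush hanger fixed to the bench, on the robot's left or right: foot 150 x 100 x 8 mm, back post under its +x end, level plate 90 mm wide, 6 mm thick, top 120 mm above the bench. In the plate a keyhole: eight-sided hole 42 mm wide, from it a 13 mm wide slot along the hanger's +x to a closed end at x = 36 mm. Origin under the foot's centre. Nothing rises above the plate but the brush.
- slot_end (a point): In the narrow slot at the plate's top face, 27 mm along the hanger's +x from its origin: the brush hangs with its axis within 6 mm of here.
- slot_hole (a point): Centre of the keyhole's wide hole at the plate's top face, 62 mm from slot_end along the hanger's -x.
- brush: Grease brush hanging upright in the slot, 160 mm, 0.12 kg. Origin on its axis under its collar, +z up; hung, the origin is level with the plate's top. Up from it: collar 28 mm thick to z = 6 mm, round wooden handle 18 mm thick to z = 80. Down: neck 9 mm thick to z = -18 (runs in the slot, so it can rise 12 mm there), ferrule 24 mm thick to z = -44 (passes only the wide hole), bristles 17 mm thick to -80.
- brush_tip (a point): Centre of the bristles' flat end, 80 mm below the brush's origin on its axis. The bristles are stiff.
- pot: Round open metal grease pot, loose on the bench on the side opposite to the hanger: 80 mm across its mouth, wall 4 mm, 60 mm high, inner floor 5 mm up, 0.35 kg. Origin under its centre, +z up.
- foot_near: Bystander: cast iron mounting foot, 50 x 110 mm base, 66 mm high, on the robot's side of the shafts. Origin under its centre.
- foot_far: Bystander: the same kind of mounting foot, beyond the shafts. Origin under its centre.
- sleeve: Bystander: brass sleeve standing on end, 40 mm across, 85 mm high. Origin under its centre.
Things that resemble listed ones, but are neither listed nor needed, are in the scene too. Leave any green look-alike of the shaft_left alone. What is shaped like the hanger but pink is not meant.

How it is judged:
By the outcome, as a careful person would: the job done as asked, in the order asked, and still so for the second after the job is handed in, with the robot touching nothing.
Of shaft_left, shaft_mid, shaft_right only 2 to 3 are there at a start; the rules pass over those that are not, and their reading is None.
At some moment in a run one of shaft_left, shaft_mid, shaft_right, pot may be knocked a few centimetres aside while the robot is not near it.
It also fails if it takes over 210 s, if anything falls off the work surface, if the arm or the gripper's body presses on something with over 40 N, if the wrist force passes 120 N, or if a joint passes its speed limit or range.

## Robot

A 6-joint arm with a two-finger parallel gripper is mounted at the origin on the work surface. World frame = base frame: x ahead of the robot, y to its left, z up, the work surface at z = 0. Lengths are in mm, angles in rad, forces in N, time in s.
With the tool pointing down it reaches from about 325 to 1000 mm from the base axis. Payload 5.1 kg.
Tool frame: the origin (TCP) lies at the very end of the fingers, on their centre line; the grasp point (between the pads) lies 19 mm behind it; z points along the fingers, y is the direction in which the jaws open and shut (so a half turn about z gives the same grasp; the last joint's range is limited). The gripper opens to 85 mm and grips with 20 to 120 N. Pads are 22 mm wide; open, the fingers measure 114 mm over their backs; the gripper's body (76 mm by 85 mm) begins 54 mm behind the grasp point. The pads swing forward as they close: fully open they stand 13 mm farther back than shut.
Start: joints at [1.081, 0.124, 1.65, -0, 1.367, -0.083], TCP at [257.206, 596.933, 202.422] pointing down, gripper open.
Joint ranges: [-2.61, 2.61], [-1.02, 2.33], [0.03, 2.71], [-1.35, 4.49], [0.32, 2.68], [-2.91, 2.91]. Speed limits (rad/s): [2.57, 2.57, 3.14, 3.14, 3.14, 3.14].

## Interface

Orientations are given as a 3x3 rotation matrix whose columns are the frame's x, y, z axes.
In Python, from cell import arm, imaging gives the robot as it stands. The module is installed in compiled form; this text tells all that it offers.
- The arm moves only by the tool servo_tool, never from a script. Its argument "motion" is text: rows parted by semicolons, each of 7 numbers parted by spaces: the closure, from 0 (fully open) to 1 (shut), then the shift along the tool's x, y, z in cm, then the turn, a rotation vector about the tool's x, y, z in degrees. In form: jaw tx ty tz wx wy wz; .... A call has 1 to 8 rows; each row shifts and turns the commanded pose from where the row before left it, along the tool's axes as they then stand; what a row does not reach is not made up. A row lasts 1/8 s, in which the tool goes at most 62.5 mm and 10.7 degrees, less where a joint would pass 70% of its speed; a pose out of reach is approached as far as the arm can. A call is refused whole if a number of a shift passes 6.25 or a number of a turn 10.7, either way. A call with a gripper value outside its range is refused whole. The fingers move at their own pace and stop on an object; "newtons" is the grip in N (left out, the last holds). Time passes only in rows, so rows that do not move let the fingers close. It gives the time, the measured TCP pose, the force and the opening at its end, in the units of the state.
- arm.read_state(): the state, without advancing time (a new reading comes with each control period).
- imaging.grab_frame(name): name is "scene" or "top" or "wrist"; returns the picture (400x640x3 uint8, blue, green, red); there is no depth.
- imaging.camera_info(name): a dict with "intrinsics" (3x3 intrinsics, pixels), "eye" and "attitude" of the camera in the world. Camera axes: x right, y down, z forward; pixel columns grow to the right and rows downward; lengths in mm; the calibration is good to about 2 mm. A picture is of the moment at which its call begins: read the wrist's pose just before it. camera_info takes no time and is no camera call; for the wrist camera it gives the pose at the moment of the call.
- arm.close_job(): hands the job in, once; it reports no verdict.
The state is a dict: "t": time; "joints": joint angles; "qvel": joint speeds; "joint_efforts": joint torques, N m; "eef_pos": TCP position; "tool_rot": TCP orientation; "contact_force": force on the tool from outside, world axes, zero at the start; "wrist_torque": the same for the moment, N m; "grip_width": finger opening in mm.
Only numpy, scipy, OpenCV 4.12 (cv2) and the standard library are available. Lean on these libraries where they do the work, as an engineer would, in place of code of your own. Each camera call takes 0.05 s, during which the arm holds its last target.

## Working session

There is one attempt and no reset: what is moved stays moved. The work goes in short steps, Python scripts to look and compute and a tool call to move; the robot and the scene stay as the last step left them, time stands still between calls to the robot, and variables do not carry over. Pictures are saved under pics/ and viewed, and the job is handed in when it is done.

Besides the shell and the picture viewer there is one more tool, called after ">>>" by a JSON object that holds its "method" and its "body", one argument or row to a line. servo_tool: Moves the arm, as the interface text tells. Its arguments: {"type":"object","properties":{"motion":{"type":"string"},"newtons":{"type":"number"}},"required":["motion"]}

```bash
mkdir -p pics; ls
python3 - <<'E'
from cell import arm, imaging
import cv2
print(arm.read_state())
for n in ("scene","top","wrist"):
    i=imaging.camera_info(n); print(n,i)
    cv2.imwrite(f"pics/{n}0.png",imaging.grab_frame(n))
E
```

```text
pics
{'t': 0.0, 'joints': array([ 1.08143158e+00,  1.24499947e-01,  1.65166217e+00, -1.41230232e-05,
        1.36748925e+00, -8.25922556e-02]), 'qvel': array([-0.00134865,  0.00055924, -0.00066262, -0.00159641,  0.0016381 ,
       -0.00156471]), 'joint_efforts': array([-1.87585923e-03, -4.23587036e+01, -3.65466392e+01, -1.30672943e-04,
        6.33180709e-03,  6.92621214e-07]), 'eef_pos': array([256.88419371, 596.36376572, 201.16340342]), 'tool_rot': array([[-9.18403616e-01,  3.95643633e-01, -9.55521032e-04],
       [ 3.95644756e-01,  9.18401819e-01, -1.82358762e-03],
       [ 1.56061423e-04, -2.05283635e-03, -9.99997881e-01]]), 'contact_force': array([-0.44949475,  0.25940052,  0.03964525]), 'wrist_torque': array([ 0.00412518, -0.02777372,  0.00036887]), 'grip_width': 85.49139518526862}
scene {'intrinsics': array([[388.34168285,   0.        , 317.60692931],
       [  0.        , 388.34168285, 198.06281383],
       [  0.        ,   0.        ,   1.        ]]), 'eye': array([1089.16931625,  670.95057889,  848.44913514]), 'attitude': array([[-0.77821646,  0.3988307 , -0.48509094],
    
[... 178 characters left out ...]
      , 405.37614898, 195.89004629],
       [  0.        ,   0.        ,   1.        ]]), 'eye': array([ 325.1947276 ,  -21.22140357, 1303.31917985]), 'attitude': array([[-0.01778045, -0.98061296,  0.19514628],
       [-0.99921191,  0.0243551 ,  0.03134313],
       [-0.03548829, -0.19443519, -0.9802732 ]])}
wrist {'intrinsics': array([[283.68744137,   0.        , 322.77142227],
       [  0.        , 283.68744137, 203.68841836],
       [  0.        ,   0.        ,   1.        ]]), 'eye': array([189.03644141, 626.39372653, 373.00500421]), 'attitude': array([[ 0.39678474,  0.8794796 ,  0.26282598],
       [ 0.91790746, -0.3793007 , -0.11651985],
       [-0.00278675,  0.28748322, -0.95778162]])}
```

View pics/scene0.png

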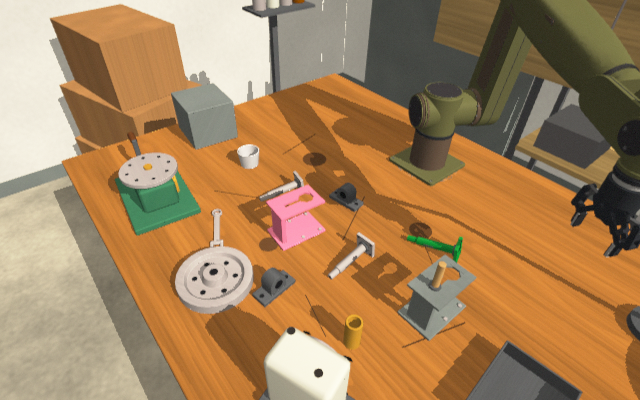

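View pics/top0.png

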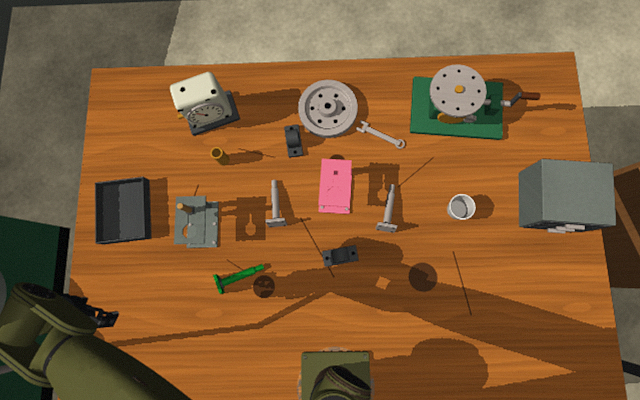

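View pics/wrist0.png

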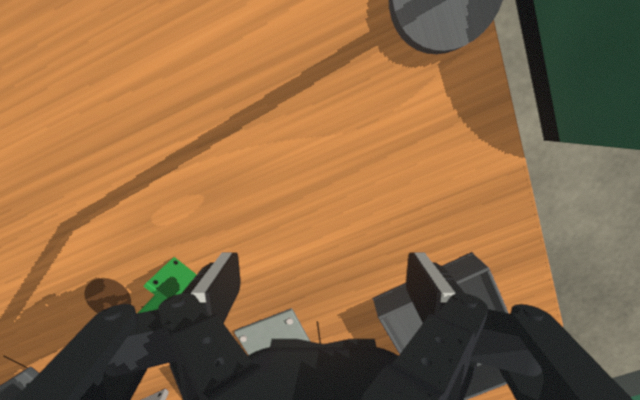

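```bash
cat > h.py <<'E'
import numpy as np, cv2
from cell import arm, imaging
from scipy.spatial.transform import Rotation as R
np.set_printoptions(precision=2,suppress=True)
def info(n):
    i=imaging.camera_info(n); return np.array(i["intrinsics"]),np.array(i["eye"]),np.array(i["attitude"])
def ray(n,px,I=None):
    K,e,A=I or info(n); d=A@np.linalg.inv(K)@np.array([px[0],px[1],1.]); return e,d/np.linalg.norm(d)
def plane(n,px,z,I=None):
    e,d=ray(n,px,I); return e+d*(z-e[2])/d[2]
def proj(n,P,I=None):
    K,e,A=I or info(n); p=K@(A.T@(np.array(P,float)-e)); return p[:2]/p[2]
def tri(obs):
    M=np.zeros((3,3));b=np.zeros(3);L=[]
    for n,px in obs:
        e,d=ray(n,px); Q=np.eye(3)-np.outer(d,d); M+=Q;b+=Q@e;L.append((e,Q))
    P=np.linalg.solve(M,b); return P,[np.linalg.norm(Q@(P-e)) for e,Q in L]
def crop(img,x0,y0,x1,y1,k,name):
    c=cv2.resize(img[y0:y1,x0:x1],None,fx=k,fy=k,interpolation=cv2.INTER_CUBIC); cv2.imwrite("pics/"+name+".png",c)
def Rdown(yaw):
    # tool z down; tool y axis (jaw dir) at angle yaw in the world
    y=np.array([np.cos(yaw),np.sin(yaw),0]);z=np.array([0,0,-1.]);return np.column_stack([np.cross(y,z),y,z])
def togo(p,Rt,s=None):
    s=s or arm.read_state(); T=s["tool_rot"]
    d=T.T@(np.array(p)-s["eef_pos"])/10; w=np.degrees(R.from_matrix(T.T@Rt).as_rotvec())
    n=max(np.abs(d).max()/6.0,np.linalg.norm(d)/6.2,np.linalg.norm(w)/10.5)
    print("shift cm",d,"turn deg",w,"min rows",n)
def st():
    s=arm.read_state(); print("t %.2f"%s["t"],"tcp",s["eef_pos"],"F",s["contact_force"],"w %.1f"%s["grip_width"]); print(s["tool_rot"]); print("q",s["joints"]); return s
E
python3 - <<'E'
from h import *
t=cv2.imread("pics/top0.png"); s=cv2.imread("pics/scene0.png")
crop(t,160,140,320,260,5,"t_l"); crop(t,320,140,480,260,5,"t_r")
crop(s,330,220,490,340,5,"s_l"); crop(s,220,130,380,250,5,"s_r")
E
```

```text
(no output)
```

View pics/t_l.png

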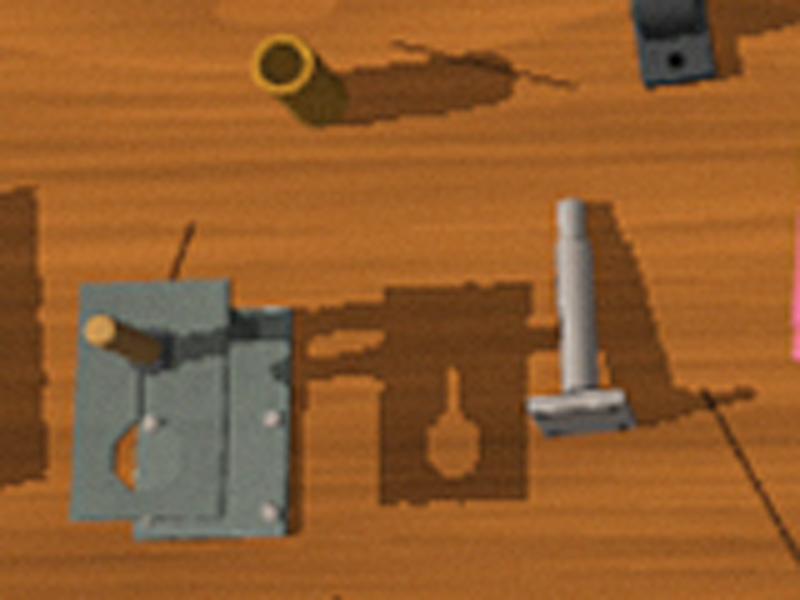

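View pics/t_r.png

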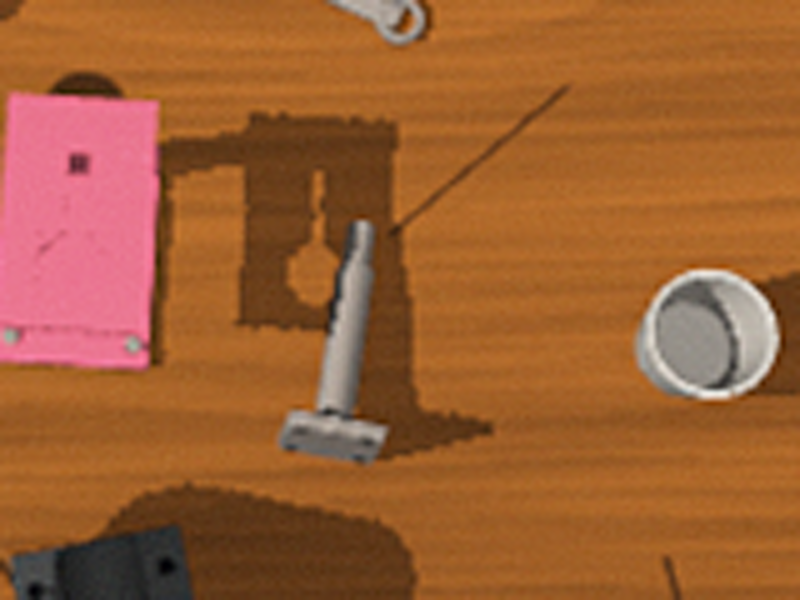

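View pics/s_l.png

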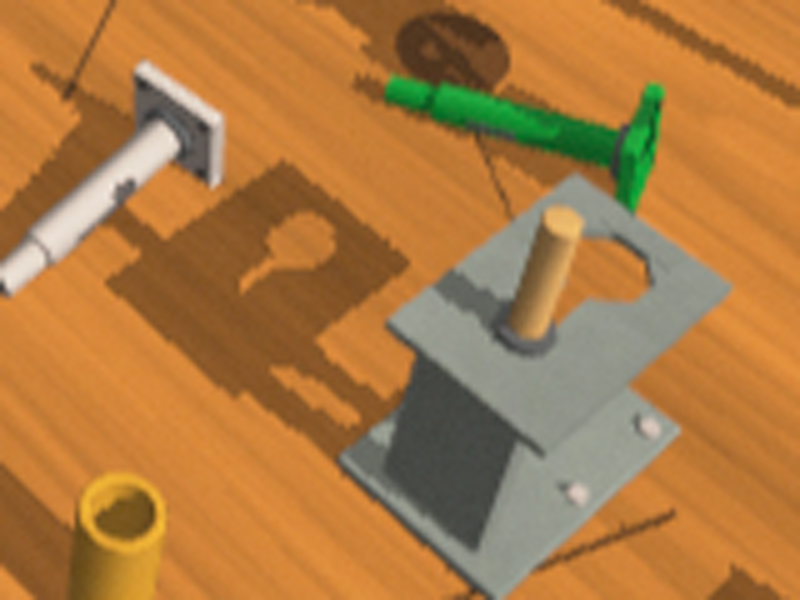

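View pics/s_r.png

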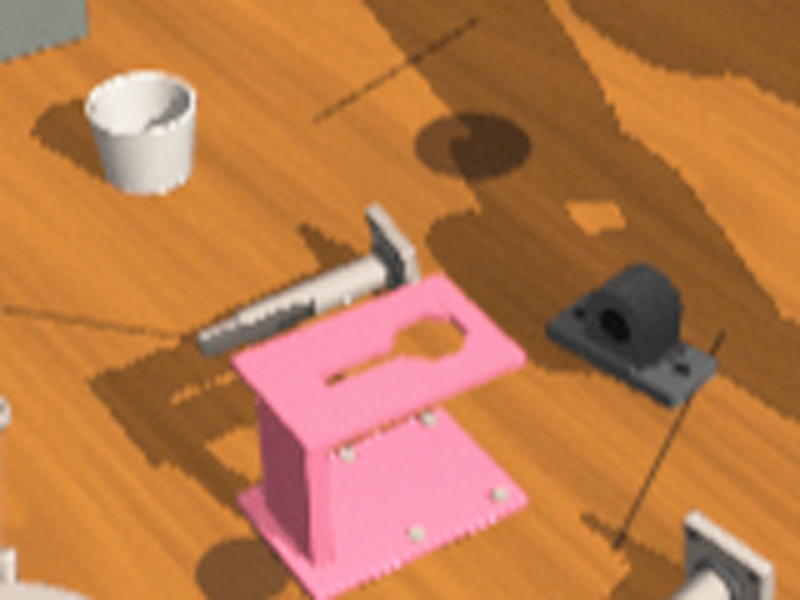

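Run:
```python
from h import *
def T(o,c): return (o[0]+(c[0]+.5)/5-.5,o[1]+(c[1]+.5)/5-.5)
tl=(160,140);tr=(320,140);sl=(330,220);sr=(220,130)
def P(name,a,b,to,so):
    p,e=tri([("top",T(to,a)),("scene",T(so,b))]); print(name,p,np.array(e))
P("L jour tip",(571,200),(6,284),tl,sl)
P("L step",(572,236),(40,247),tl,sl)
P("L fl topcorner far L",(527,403),(138,62) ,tl,sl)
P("L shank/flange",(580,390),(168,138),tl,sl)
P("L fl cornerR/L",(632,394),(222,118),tl,sl)
P("R jour tip",(365,222),(206,345),tr,sr)
P("R shank/flange",(337,412),(375,270),tr,sr)
P("R flange c1",(284,430),(372,208),tr,sr)
P("R flange c2",(388,430),(418,255),tr,sr)
P("brush top",(101,328),(565,221),tl,sl)
P("plate cornerFL",(82,284),(545,452),tl,sl)
P("plate cornerFR",(229,280),(390,322),tl,sl)
P("plate cornerNR",(222,518),(575,177),tl,sl)
P("plate cornerNL",(70,518),(730,288),tl,sl)
P("pot rim c",(709,334),(141,103),tr,sr)
for n,c in dict(FL=(82,284),FR=(229,280),NR=(222,518),NL=(70,518),holetop=(140,418),holebot=(138,490),holeleft=(112,455),holer=(182,455)).items():
    print(n,plane("top",T(tl,c),120))
for n,c in dict(FL=(545,452),FR=(390,322),NR=(577,175),NL=(730,288)).items():
    print(n,plane("scene",T(sl,c),120))
print("rim", plane("top",T(tr,(709,334)),60), plane("scene",T(sr,(141,103)),60))
print("sleeve",plane("top",T(tl,(283,65)),85),"brushtop z200",plane("top",T(tl,(101,328)),200),plane("scene",T(sl,(565,221)),200))
print("Ltip z", plane("top",T(tl,(571,203)),18), plane("scene",T(sl,(6,284)),14))
print("pink",[plane("top",T(tr,c),120) for c in((8,95),(158,100),(150,365))])
```

```text
L jour tip [640.29 189.51  10.34] [1.75 1.75]
L step [614.17 187.1   19.11] [1.5 1.5]
L fl topcorner far L [511.99 183.82  92.14] [23.53 23.53]
L shank/flange [511.4  179.37  29.7 ] [1.16 1.16]
L fl cornerR/L [491.97 166.61  28.61] [27.21 27.21]
R jour tip [ 614.82 -198.69    9.8 ] [2.38 2.38]
R shank/flange [ 490.6  -174.33   27.25] [0.21 0.21]
R flange c1 [ 487.04 -147.76   89.66] [19.6 19.6]
R flange c2 [ 464.88 -191.97   22.63] [19.65 19.65]
brush top [528.41 422.29 198.82] [0.33 0.33]
plate cornerFL [571.   467.28 117.86] [0.33 0.33]
plate cornerFR [571.07 378.3  117.02] [0.26 0.26]
plate cornerNR [428.51 376.5  115.4 ] [0.62 0.62]
plate cornerNL [430.13 466.04 118.68] [0.73 0.73]
pot rim c [ 531.12 -402.05   58.34] [1.91 1.91]
FL [570.37 466.68 120.  ]
FR [570.61 377.08 120.  ]
NR [427.76 375.49 120.  ]
NL [429.63 466.15 120.  ]
holetop [488.12 427.25 120.  ]
holebot [445.3  426.34 120.  ]
holeleft [466.39 442.98 120.  ]
holer [465.48 400.97 120.  ]
FL [572.76 467.63 120.  ]
FR [573.   379.68 120.  ]
NR [431.28 377.72 120.  ]
NL [431.9 465.9 120. ]
rim [ 529.34 -400.21   60.  ] [ 533.29 -401.74   60.  ]
sleeve [715.89 359.9   85.  ] brushtop z200 [528.37 421.53 200.  ] [529.18 422.98 200.  ]
Ltip z [637.61 187.    18.  ] [641.11 192.93  14.  ]
pink [array([676.39,  26.41, 120.  ]), array([670.68, -64.33, 120.  ]), array([508.77, -54.71, 120.  ])]
```

Run:
```python
from h import *
togo((257,597,300),Rdown(np.pi/2+.074))
togo((620,188,300),Rdown(np.pi/2+.074))
```

```text
shift cm [ 0.02  0.03 -9.85] turn deg [ -0.08  -0.03 -27.55] min rows 2.6238107360447946
shift cm [-49.5  -23.17  -9.83] turn deg [ -0.08  -0.03 -27.55] min rows 8.95652095642468
```

>>> {"method": "servo_tool", "body": {
  "motion": "0 0 0 -5 0 0 0; 0 0 0 -5 0 0 0; 0 -5.5 -2.57 0 0 0 0; 0 -5.5 -2.57 0 0 0 0; 0 -5.5 -2.57 0 0 0 0; 0 -5.5 -2.57 0 0 0 0; 0 -5.5 -2.57 0 0 0 0; 0 -5.5 -2.57 0 0 0 0"
}}

```text
t: 1.15
eef_pos: [500.1, 323.0, 302.1]
tool_rot: [[-0.918, 0.396, -0.0], [0.396, 0.918, -0.0], [0.0, -0.0, -1.0]]
contact_force: [-0.4, 0.6, 0.0]
grip_width: 85.2
```

>>> {"method": "servo_tool", "body": {
  "motion": "0.4 -5.5 -2.57 0 0 0 0; 0.4 -5.5 -2.57 0 0 0 0; 0.4 -5.5 -2.57 0 0 0 0; 0.4 0 0 3 0 0 -9.2; 0.4 0 0 3 0 0 -9.2; 0.4 0 0 3 0 0 -9.2; 0.4 0 0 3 0 0 0; 0.4 0 0 0 0 0 0"
}}

```text
t: 2.15
eef_pos: [618.0, 188.1, 178.5]
tool_rot: [[-0.997, -0.075, -0.007], [-0.075, 0.997, -0.001], [0.007, -0.001, -1.0]]
contact_force: [1.0, -0.1, 0.2]
grip_width: 50.9
```

Run:
```python
from h import *
st(); togo((624.8,187.9,150),Rdown(np.pi/2+.074))
I=info("wrist"); im=imaging.grab_frame("wrist"); cv2.imwrite("pics/w1.png",im); print([x.tolist() for x in I[1:]])
for k in (0,150): 
  d=np.array([np.cos(.074),np.sin(.074),0]); print(proj("wrist",np.array([490,177.9,31])+0,I), proj("wrist",(640,189,9),I))
```

```text
t 2.15 tcp [618.04 188.14 178.47] F [ 1.01 -0.05  0.24] w 50.9
[[-1.   -0.07 -0.01]
 [-0.07  1.   -0.  ]
 [ 0.01 -0.   -1.  ]]
q [ 0.21  0.14  1.68  0.    1.34 -1.43]
shift cm [-0.69 -0.07  2.84] turn deg [-0.05 -0.41  0.05] min rows 0.47373503064193034
[[545.4409437088884, 183.68268071235713, 350.71811220329664], [[-0.07349232732488056, 0.9572529717835161, 0.2797599432299014], [0.9972938677376448, 0.0710910701870111, 0.018735023686993566], [-0.00195427665886198, 0.28037975631505657, -0.9598871668333985]]]
[321.73  64.29] [321.99 199.76]
[321.73  64.29] [321.99 199.76]
```

View pics/w1.png

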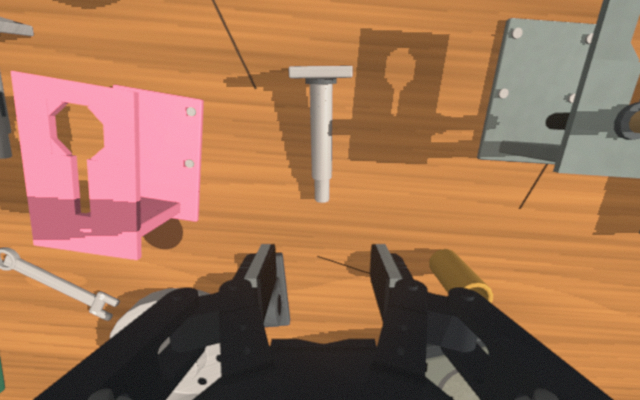

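>>> {"method": "servo_tool", "body": {
  "motion": "0.4 -0.7 -0.05 4 0 -0.4 0; 0.4 0 0 5 0 0 0; 0.4 0 0 4.9 0 0 0; 0.4 0 0 2 0 0 0; 0.4 0 0 0.8 0 0 0; 0.4 0 0 0 0 0 0; 0.4 0 0 0 0 0 0"
}}

```text
t: 3.08
eef_pos: [630.0, 189.2, 18.0]
tool_rot: [[-0.997, -0.075, 0.011], [-0.075, 0.997, 0.001], [-0.011, 0.001, -1.0]]
contact_force: [-0.8, 0.9, 0.1]
grip_width: 51.2
```

Run:
```python
from h import *
st(); togo((624.8,187.9,4),Rdown(np.pi/2+.074))
im=imaging.grab_frame("wrist"); cv2.imwrite("pics/w2.png",im)
```

```text
t 3.08 tcp [630.01 189.16  18.01] F [-0.82  0.91  0.14] w 51.2
[[-1.   -0.07  0.01]
 [-0.07  1.    0.  ]
 [-0.01  0.   -1.  ]]
q [ 0.21  0.3   1.77 -0.    1.06 -1.43]
shift cm [ 0.54 -0.09  1.39] turn deg [0.03 0.63 0.05] min rows 0.24189480235705704
```

View pics/w2.png

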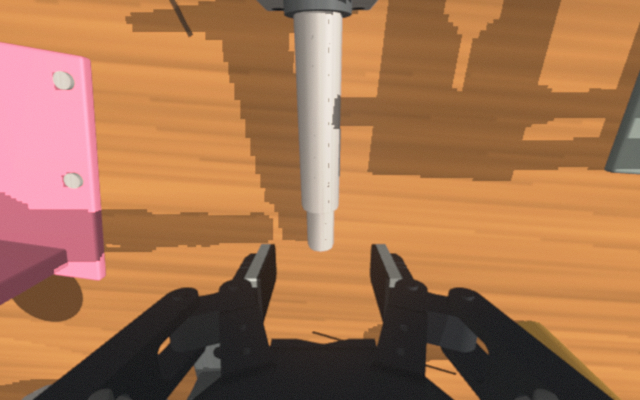

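>>> {"method": "servo_tool", "body": {
  "motion": "0.4 0 0 0 0 0 0; 0.4 0 0 0 0 0 0"
}}

```text
t: 3.38
eef_pos: [628.5, 188.8, 16.0]
tool_rot: [[-0.997, -0.075, 0.008], [-0.075, 0.997, 0.001], [-0.008, 0.0, -1.0]]
contact_force: [0.3, -0.2, -0.4]
grip_width: 51.5
```

Run:
```python
from h import *
st(); togo((624,187.9,4),Rdown(np.pi/2+.074))
I=info("wrist");print(I[1], proj("wrist",(640,189,9),I))
```

```text
t 3.38 tcp [628.51 188.81  16.01] F [ 0.26 -0.18 -0.4 ] w 51.5
[[-1.   -0.07  0.01]
 [-0.07  1.    0.  ]
 [-0.01  0.   -1.  ]]
q [ 0.21  0.31  1.77 -0.    1.06 -1.43]
shift cm [ 0.47 -0.06  1.2 ] turn deg [0.01 0.45 0.05] min rows 0.2073945139555824
[553.35 183.98 187.16] [321.01 247.78]
```

>>> {"method": "servo_tool", "body": {
  "motion": "0.4 0.15 -0.05 0.6 0 0.2 0; 0.4 0 0 0.3 0 0 0; 0.4 0 0 0 0 0 0; 0.4 0 0 0 0 0 0"
}}

```text
t: 3.88
eef_pos: [626.8, 188.1, 6.3]
tool_rot: [[-0.997, -0.075, 0.003], [-0.075, 0.997, 0.0], [-0.003, -0.0, -1.0]]
contact_force: [-0.3, -0.3, 0.2]
grip_width: 51.3
```

>>> {"method": "servo_tool", "body": {
  "motion": "0.6 0 0 0.15 0 0 0; 0.8 0 0 0 0 0 0; 1 0 0 0 0 0 0; 1 0 0 0 0 0 0; 1 0 0 0 0 0 0; 1 0 0 0 0 0 0",
  "newtons": 20
}}

```text
t: 4.62
eef_pos: [626.8, 188.1, 4.9]
tool_rot: [[-0.997, -0.075, 0.003], [-0.075, 0.997, 0.0], [-0.004, -0.0, -1.0]]
contact_force: [0.2, -0.0, -0.3]
grip_width: -0.3
```

Run:
```python
from h import *
st()
im=imaging.grab_frame("wrist"); cv2.imwrite("pics/w3.png",im)
```

```text
t 4.62 tcp [626.8  188.11   4.92] F [ 0.21 -0.   -0.35] w -0.3
[[-1.   -0.07  0.  ]
 [-0.07  1.    0.  ]
 [-0.   -0.   -1.  ]]
q [ 0.21  0.32  1.78 -0.    1.04 -1.44]
```

View pics/w3.png

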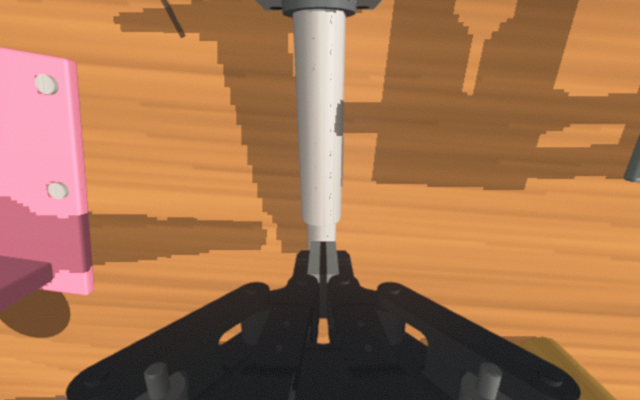

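Run:
```python
from h import *
im=imaging.grab_frame("scene"); cv2.imwrite("pics/s3.png",im); crop(im,290,210,410,300,6,"s3c")
I=info("wrist"); print([proj("wrist",p,I) for p in((615.8,188,5),(626.8,188,5),(637.8,188,5),(641,189,9),(641,189,0))])
print([proj("scene",p) for p in((615.8,188,5),(626.8,188,5),(637.8,188,5),(641,189,9),(641,189,0))])
```

```text
[array([322.94, 220.84]), array([321.7 , 236.58]), array([320.5 , 251.79]), array([321.62, 259.08]), array([321.68, 252.81])]
[array([336.56, 272.73]), array([333.51, 274.72]), array([330.42, 276.73]), array([329.81, 276.63]), array([329.69, 278.71])]
```

View pics/s3c.png

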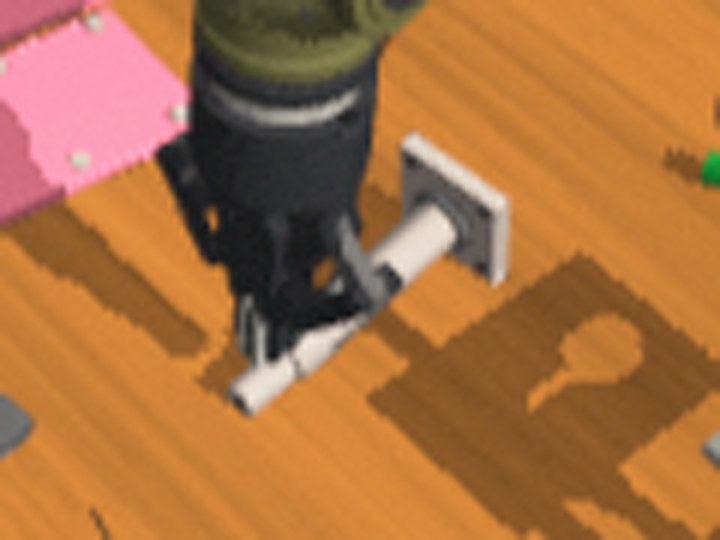

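Run:
```python
from h import *
for z in(5,12,20,28): print(z,[proj("wrist",(x,188,z)) for x in (615.8,626.8)],[proj("scene",(x,188,z)) for x in (615.8,626.8,637.8)])
im=imaging.grab_frame("wrist");crop(im,250,150,400,260,5,"w3c")
```

```text
5 [array([322.94, 220.84]), array([321.7 , 236.58])] [array([336.56, 272.73]), array([333.51, 274.72]), array([330.42, 276.73])]
12 [array([322.93, 224.77]), array([321.65, 241.04])] [array([336.69, 271.09]), array([333.62, 273.09]), array([330.52, 275.1 ])]
20 [array([322.93, 229.66]), array([321.58, 246.55])] [array([336.83, 269.21]), array([333.75, 271.2 ]), array([330.63, 273.22])]
28 [array([322.92, 235.  ]), array([321.51, 252.59])] [array([336.97, 267.31]), array([333.88, 269.3 ]), array([330.75, 271.31])]
```

View pics/w3c.png

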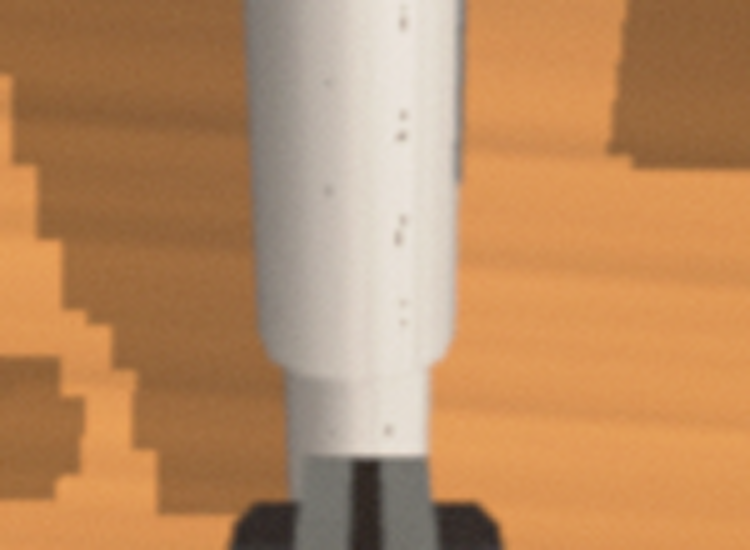

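>>> {"method": "servo_tool", "body": {
  "motion": "1 0 0 -3 0 0 0; 1 0 0 -1 0 0 0; 1 0 0 0 0 0 0; 1 0 0 0 0 0 0"
}}

```text
t: 5.28
eef_pos: [626.0, 188.0, 43.9]
tool_rot: [[-0.997, -0.075, 0.002], [-0.075, 0.997, -0.0], [-0.002, -0.0, -1.0]]
contact_force: [-0.3, -0.4, 0.6]
grip_width: 0.0
```

Run:
```python
from h import *
s=st();p=s["eef_pos"]
im=imaging.grab_frame("wrist");crop(im,250,150,400,260,5,"w4c")
im=imaging.grab_frame("scene");crop(im,290,210,410,300,6,"s4c")
for z in(0,7,15,23): print(z,proj("wrist",p+[0,0,z]),proj("wrist",p+[-11,0,z]),proj("scene",p+[0,0,z]))
```

```text
t 5.28 tcp [625.95 187.98  43.88] F [-0.3  -0.45  0.61] w 0.0
[[-1.   -0.07  0.  ]
 [-0.07  1.   -0.  ]
 [-0.   -0.   -1.  ]]
q [ 0.21  0.27  1.76 -0.    1.11 -1.44]
0 [321.96 236.98] [323.21 221.22] [334.37 265.31]
7 [321.92 241.43] [323.21 225.15] [334.49 263.59]
15 [321.86 246.95] [323.21 230.02] [334.62 261.61]
23 [321.8  252.98] [323.22 235.37] [334.76 259.61]
```

View pics/w4c.png

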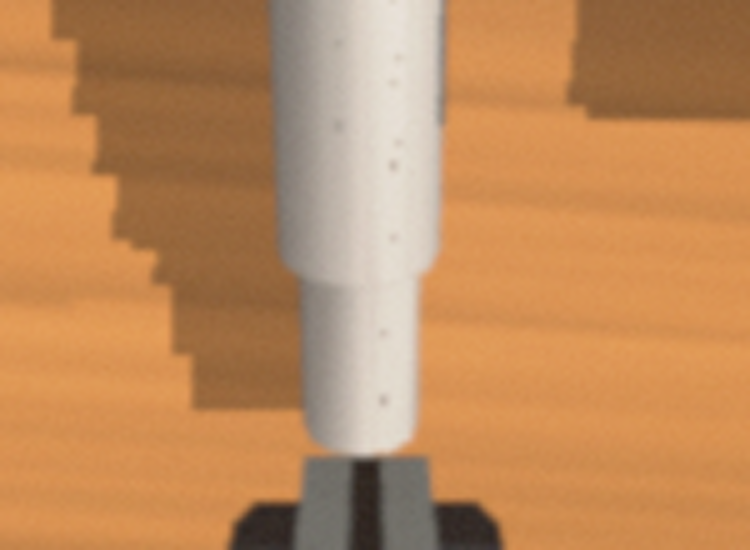

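View pics/s4c.png

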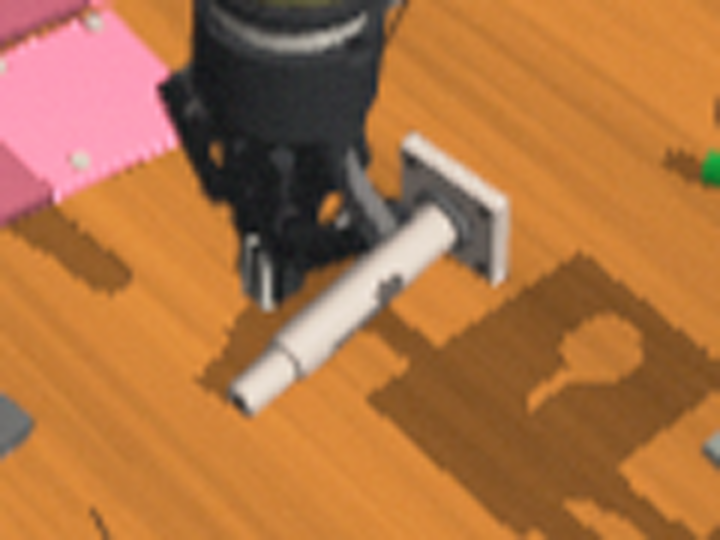

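>>> {"method": "servo_tool", "body": {
  "motion": "1 0 5 0 0 0 0; 1 0 0 3 0 0 0; 1 0 0 0 0 0 0; 1 0 0 0.4 0 0 0; 1 0 0 0.4 0 0 0; 1 0 0 0 0 0 0"
}}

```text
t: 6.12
eef_pos: [623.3, 237.7, 7.2]
tool_rot: [[-0.997, -0.074, 0.004], [-0.074, 0.997, 0.0], [-0.004, 0.0, -1.0]]
contact_force: [0.4, 0.2, 0.6]
grip_width: -0.2
```

Run:
```python
from h import *
s=st();p=s["eef_pos"]
im=imaging.grab_frame("scene");crop(im,260,210,380,300,6,"s5c")
for z in(0,7,15,23): print(z,(proj("scene",p+[0,0,z])-[260,210])*6+2.5)
```

```text
t 6.12 tcp [623.28 237.66   7.19] F [0.43 0.21 0.64] w -0.2
[[-1.   -0.07  0.  ]
 [-0.07  1.    0.  ]
 [-0.    0.   -1.  ]]
q [ 0.28  0.34  1.75 -0.    1.05 -1.36]
0 [523.31 454.65]
7 [524.34 444.86]
15 [525.54 433.56]
23 [526.74 422.14]
```

View pics/s5c.png

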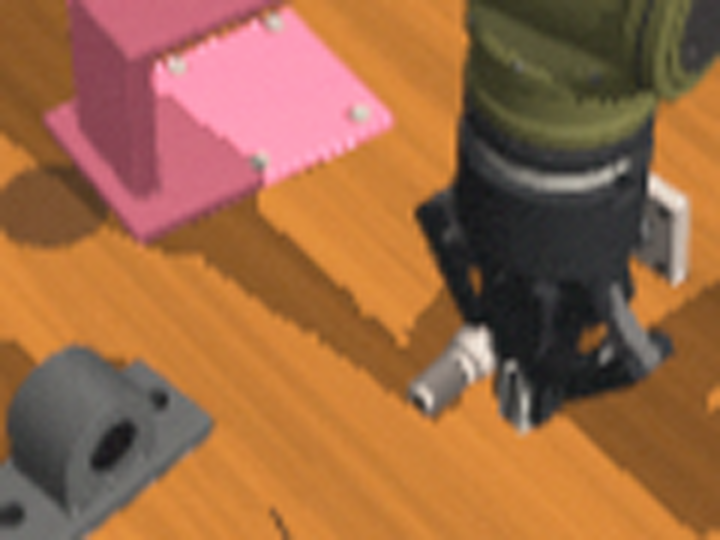

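>>> {"method": "servo_tool", "body": {
  "motion": "1 0 0 0.5 0 0 0; 1 0 0 0 0 0 0; 1 0 0 0 0 0 0"
}}

```text
t: 6.55
eef_pos: [623.0, 238.0, 1.8]
tool_rot: [[-0.997, -0.075, 0.003], [-0.075, 0.997, 0.0], [-0.003, -0.0, -1.0]]
contact_force: [0.4, 0.6, 0.4]
grip_width: 0.2
```

>>> {"method": "servo_tool", "body": {
  "motion": "1 0 0 0.3 0 0 0; 1 0 0 0 0 0 0; 1 0 0 0 0 0 0"
}}

```text
t: 6.92
eef_pos: [623.0, 238.0, -1.2]
tool_rot: [[-0.997, -0.075, 0.003], [-0.075, 0.997, 0.0], [-0.003, -0.0, -1.0]]
contact_force: [-1.0, -0.2, 0.1]
grip_width: -0.1
```

>>> {"method": "servo_tool", "body": {
  "motion": "1 0 0 0.4 0 0 0; 1 0 0 0 0 0 0; 1 0 0 0 0 0 0"
}}

```text
t: 7.3
eef_pos: [623.0, 238.0, -5.2]
tool_rot: [[-0.997, -0.075, 0.003], [-0.075, 0.997, 0.0], [-0.003, -0.0, -1.0]]
contact_force: [0.6, 0.0, 0.7]
grip_width: 0.0
```

>>> {"method": "servo_tool", "body": {
  "motion": "1 0 0 0.4 0 0 0; 1 0 0 0 0 0 0; 1 0 0 0 0 0 0"
}}

```text
t: 7.68
eef_pos: [623.0, 238.0, -9.2]
tool_rot: [[-0.997, -0.075, 0.003], [-0.075, 0.997, 0.0], [-0.003, -0.0, -1.0]]
contact_force: [0.7, 0.7, -0.7]
grip_width: -0.1
```

>>> {"method": "servo_tool", "body": {
  "motion": "1 0 0 0.3 0 0 0; 1 0 0 0 0 0 0; 1 0 0 0 0 0 0"
}}

```text
t: 8.05
eef_pos: [623.1, 238.0, -12.1]
tool_rot: [[-0.997, -0.075, 0.003], [-0.075, 0.997, 0.0], [-0.003, -0.0, -1.0]]
contact_force: [0.7, -0.2, -1.1]
grip_width: -0.3
```

>>> {"method": "servo_tool", "body": {
  "motion": "1 0 0 0.2 0 0 0; 1 0 0 0 0 0 0; 1 0 0 0 0 0 0"
}}

```text
t: 8.43
eef_pos: [623.1, 238.0, -14.1]
tool_rot: [[-0.997, -0.075, 0.003], [-0.075, 0.997, 0.0], [-0.003, -0.0, -1.0]]
contact_force: [-0.9, -1.2, -0.7]
grip_width: 0.1
```

>>> {"method": "servo_tool", "body": {
  "motion": "1 0 0 0.2 0 0 0; 1 0 0 0 0 0 0; 1 0 0 0 0 0 0"
}}

```text
t: 8.8
eef_pos: [623.1, 238.0, -16.1]
tool_rot: [[-0.997, -0.075, 0.003], [-0.075, 0.997, 0.0], [-0.003, -0.0, -1.0]]
contact_force: [0.3, -0.9, 0.4]
grip_width: 0.1
```

Run:
```python
from h import *
s=st();p=s["eef_pos"]
im=imaging.grab_frame("scene");crop(im,260,210,380,300,6,"s6c")
im=imaging.grab_frame("wrist");crop(im,220,140,420,290,4,"w6c")
for z in(0,7,15,23): print(z,(proj("scene",p+[0,0,z])-[260,210])*6+2.5)
```

```text
t 8.80 tcp [623.1  237.99 -16.14] F [ 0.27 -0.94  0.42] w 0.1
[[-1.   -0.07  0.  ]
 [-0.07  1.    0.  ]
 [-0.   -0.   -1.  ]]
q [ 0.28  0.37  1.75 -0.    1.02 -1.36]
0 [520.73 486.95]
7 [521.74 477.44]
15 [522.9  466.47]
23 [524.08 455.39]
```

View pics/s6c.png

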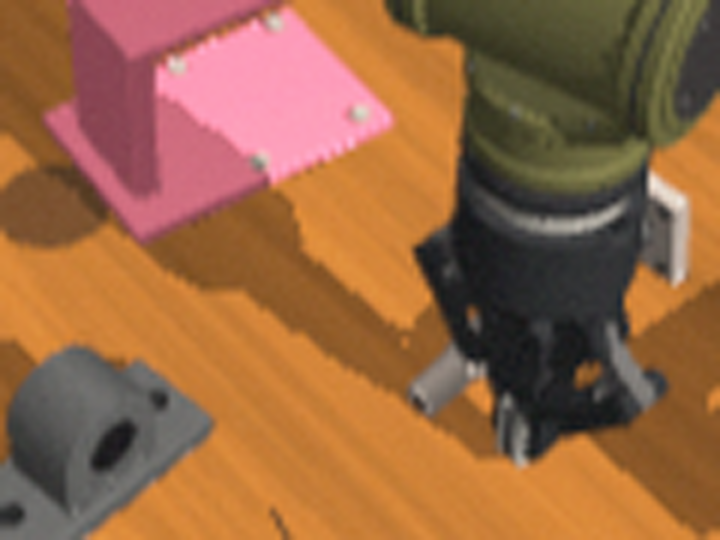

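View pics/w6c.png

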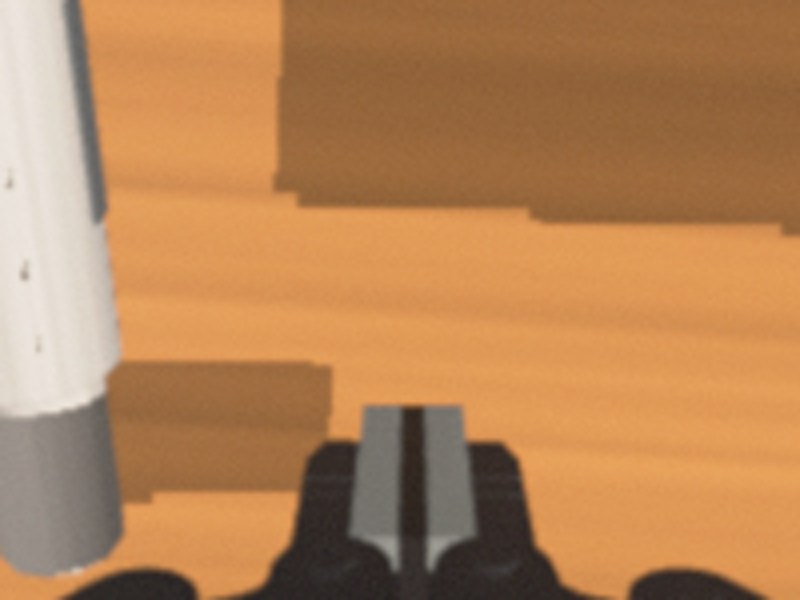

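>>> {"method": "servo_tool", "body": {
  "motion": "1 0 0 0.2 0 0 0; 1 0 0 0 0 0 0; 1 0 0 0 0 0 0"
}}

```text
t: 9.28
eef_pos: [623.1, 238.0, -18.1]
tool_rot: [[-0.997, -0.075, 0.003], [-0.075, 0.997, 0.0], [-0.003, -0.0, -1.0]]
contact_force: [0.4, 0.4, 0.1]
grip_width: -0.0
```

>>> {"method": "servo_tool", "body": {
  "motion": "1 0 0 0.2 0 0 0; 1 0 0 0 0 0 0; 1 0 0 0 0 0 0"
}}

```text
t: 9.65
eef_pos: [623.1, 238.0, -20.1]
tool_rot: [[-0.997, -0.075, 0.003], [-0.075, 0.997, 0.0], [-0.003, -0.0, -1.0]]
contact_force: [-0.6, 0.7, 0.1]
grip_width: -0.2
```

>>> {"method": "servo_tool", "body": {
  "motion": "1 0 0 0.2 0 0 0; 1 0 0 0 0 0 0; 1 0 0 0 0 0 0"
}}

```text
t: 10.02
eef_pos: [623.1, 238.0, -22.1]
tool_rot: [[-0.997, -0.075, 0.003], [-0.075, 0.997, 0.0], [-0.003, -0.0, -1.0]]
contact_force: [0.4, -0.1, -0.1]
grip_width: 0.2
```

>>> {"method": "servo_tool", "body": {
  "motion": "1 0 0 0.15 0 0 0; 1 0 0 0 0 0 0; 1 0 0 0 0 0 0"
}}

```text
t: 10.4
eef_pos: [623.1, 238.0, -23.6]
tool_rot: [[-0.997, -0.075, 0.003], [-0.075, 0.997, 0.0], [-0.003, -0.0, -1.0]]
contact_force: [-0.5, 0.5, -0.7]
grip_width: 0.1
```

>>> {"method": "servo_tool", "body": {
  "motion": "1 0 0 0.15 0 0 0; 1 0 0 0 0 0 0; 1 0 0 0 0 0 0"
}}

```text
t: 10.78
eef_pos: [623.1, 238.0, -25.1]
tool_rot: [[-0.997, -0.075, 0.003], [-0.075, 0.997, 0.0], [-0.003, -0.0, -1.0]]
contact_force: [0.3, 0.3, -0.3]
grip_width: -0.1
```

>>> {"method": "servo_tool", "body": {
  "motion": "1 0 0 0.15 0 0 0; 1 0 0 0 0 0 0; 1 0 0 0 0 0 0"
}}

```text
t: 11.15
eef_pos: [623.1, 238.0, -26.6]
tool_rot: [[-0.997, -0.075, 0.003], [-0.075, 0.997, 0.0], [-0.003, -0.0, -1.0]]
contact_force: [0.9, -0.4, -0.1]
grip_width: 0.0
```

Run:
```python
from h import *
s=st();p=s["eef_pos"]
im=imaging.grab_frame("scene");crop(im,260,210,380,300,6,"s7c")
```

```text
t 11.15 tcp [623.14 238.   -26.62] F [ 0.86 -0.42 -0.11] w 0.0
[[-1.   -0.07  0.  ]
 [-0.07  1.    0.  ]
 [-0.   -0.   -1.  ]]
q [ 0.28  0.38  1.75 -0.    1.   -1.36]
```

View pics/s7c.png

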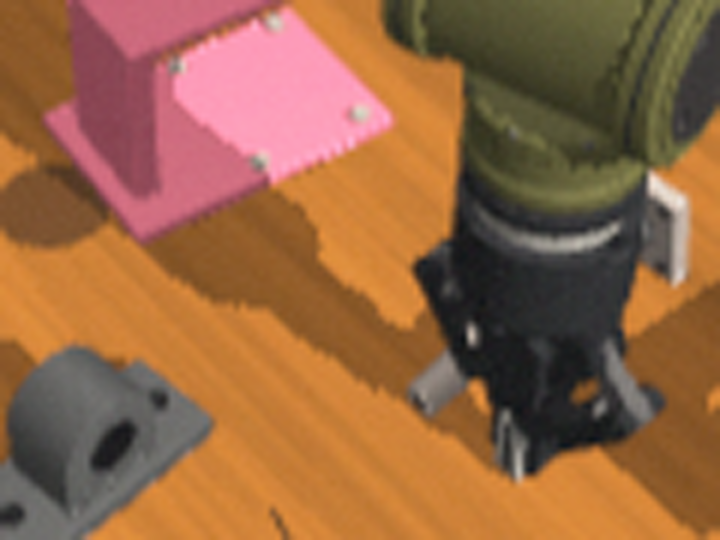

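>>> {"method": "servo_tool", "body": {
  "motion": "1 0 0 0.15 0 0 0; 1 0 0 0 0 0 0; 1 0 0 0 0 0 0"
}}

```text
t: 11.58
eef_pos: [623.2, 238.0, -28.1]
tool_rot: [[-0.997, -0.075, 0.003], [-0.075, 0.997, 0.0], [-0.003, 0.0, -1.0]]
contact_force: [0.2, 0.1, -0.3]
grip_width: 0.3
```

>>> {"method": "servo_tool", "body": {
  "motion": "1 0 0 0.15 0 0 0; 1 0 0 0 0 0 0; 1 0 0 0 0 0 0"
}}

```text
t: 11.95
eef_pos: [623.4, 238.1, -28.8]
tool_rot: [[-0.997, -0.075, 0.004], [-0.075, 0.997, 0.0], [-0.004, 0.0, -1.0]]
contact_force: [-2.4, -0.5, 5.7]
grip_width: -0.4
```

>>> {"method": "servo_tool", "body": {
  "motion": "1 0 0 0.15 0 0 0; 1 0 0 0 0 0 0; 1 0 0 0 0 0 0"
}}

```text
t: 12.32
eef_pos: [623.4, 238.1, -28.8]
tool_rot: [[-0.997, -0.075, 0.003], [-0.075, 0.997, 0.0], [-0.003, -0.0, -1.0]]
contact_force: [-6.5, -2.5, 12.6]
grip_width: -0.1
```

>>> {"method": "servo_tool", "body": {
  "motion": "1 0 0 -5 0 0 0; 0.6 0 0 -1 0 0 0; 0.6 -0.1 -5.04 0 0 0 0; 0.6 0 0 0 0 0 0; 0.6 0 0 0 0 0 0; 0.6 0 0 0 0 0 0"
}}

```text
t: 13.08
eef_pos: [627.3, 188.6, 28.3]
tool_rot: [[-0.997, -0.076, 0.003], [-0.076, 0.997, 0.0], [-0.003, 0.0, -1.0]]
contact_force: [-0.2, -0.7, 0.4]
grip_width: 34.1
```

Run:
```python
from h import *
st(); togo((626,188.2,-25),Rdown(np.pi/2+.074))
im=imaging.grab_frame("wrist"); cv2.imwrite("pics/w8.png",im)
im=imaging.grab_frame("scene");crop(im,290,210,410,300,6,"s8c")
```

```text
t 13.07 tcp [627.31 188.55  28.26] F [-0.2  -0.68  0.39] w 34.1
[[-1.   -0.08  0.  ]
 [-0.08  1.    0.  ]
 [-0.    0.   -1.  ]]
q [ 0.21  0.29  1.77 -0.    1.08 -1.44]
shift cm [ 0.15 -0.03  5.33] turn deg [0.01 0.15 0.1 ] min rows 0.887539054796636
```

View pics/w8.png

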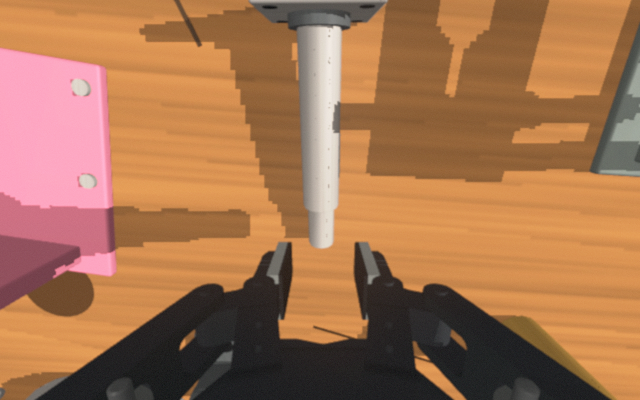

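View pics/s8c.png

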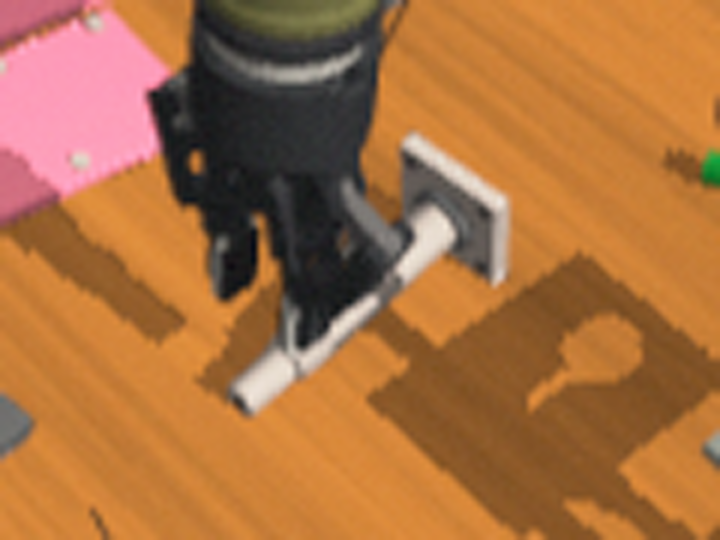

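>>> {"method": "servo_tool", "body": {
  "motion": "0.6 0.1 0 3 0 0.1 0; 0.6 0 0 1.5 0 0 0; 0.6 0 0 0.5 0 0 0; 0.6 0 0 0 0 0 0; 0.6 0 0 0 0 0 0"
}}

```text
t: 13.8
eef_pos: [627.8, 187.9, -20.0]
tool_rot: [[-0.997, -0.075, 0.003], [-0.075, 0.997, 0.0], [-0.003, 0.0, -1.0]]
contact_force: [-0.9, -0.7, -0.3]
grip_width: 34.2
```

>>> {"method": "servo_tool", "body": {
  "motion": "0.75 0 0 0.2 0 0 0; 1 0 0 0 0 0 0; 1 0 0 0 0 0 0; 1 0 0 0 0 0 0; 1 0 0 0 0 0 0",
  "newtons": 20
}}

```text
t: 14.42
eef_pos: [627.6, 187.8, -22.4]
tool_rot: [[-0.997, -0.075, 0.003], [-0.075, 0.997, 0.0], [-0.003, -0.0, -1.0]]
contact_force: [0.7, -1.2, 3.7]
grip_width: 17.1
```

Run:
```python
from h import *
st()
im=imaging.grab_frame("wrist"); cv2.imwrite("pics/w9.png",im)
im=imaging.grab_frame("scene");crop(im,290,210,410,300,6,"s9c")
```

```text
t 14.43 tcp [627.55 187.76 -22.41] F [ 0.7  -1.25  3.71] w 17.1
[[-1.   -0.07  0.  ]
 [-0.07  1.    0.  ]
 [-0.   -0.   -1.  ]]
q [ 0.21  0.36  1.78 -0.    1.   -1.44]
```

View pics/w9.png

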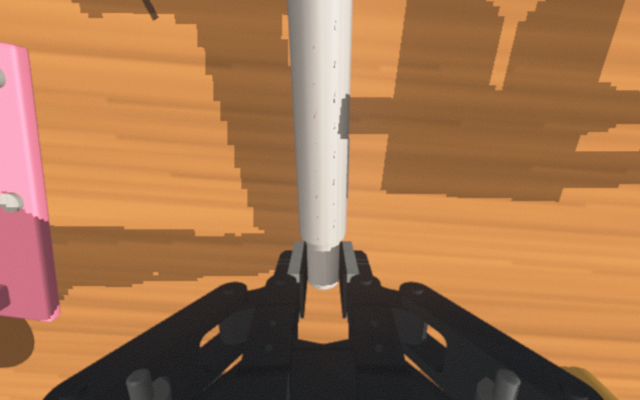

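View pics/s9c.png

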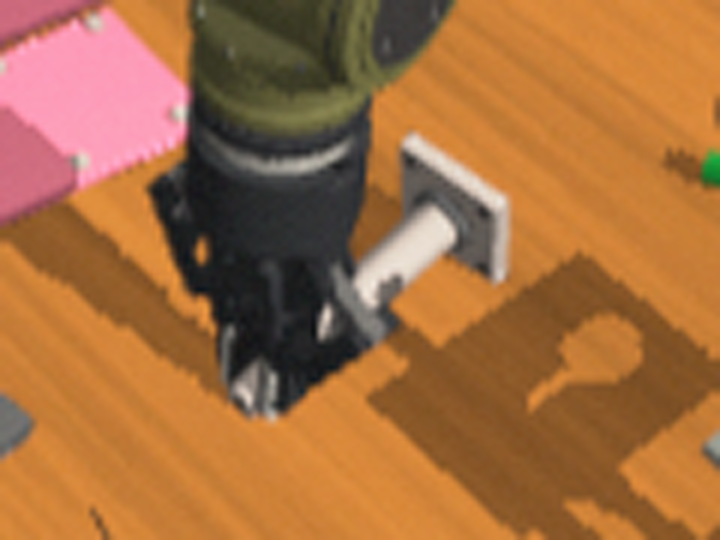

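>>> {"method": "servo_tool", "body": {
  "motion": "0.7 0 0 0 0 0 0; 0.7 0.1 0 0.3 0 0 0; 0.7 0 0 0 0 0 0; 1 0 0 0 0 0 0; 1 0 0 0 0 0 0; 1 0 0 0 0 0 0; 1 0 0 0 0 0 0",
  "newtons": 20
}}

```text
t: 15.4
eef_pos: [625.2, 187.5, -26.6]
tool_rot: [[-0.997, -0.075, 0.0], [-0.075, 0.997, -0.0], [-0.0, -0.0, -1.0]]
contact_force: [-1.8, -0.2, -2.7]
grip_width: 17.0
```

```bash
cat >> h.py <<'E'
def arc(g=135,n=18,end=90):
    G=lambda t:np.array([g*np.cos(t)-30*np.sin(t),g*np.sin(t)+30*np.cos(t)])
    pts=[]
    for t in (-.15,-.075,0): # about inner edge
        q=np.array([(g-10)*np.cos(t)-30*np.sin(t),(g-10)*np.sin(t)+30*np.cos(t)])+[10,0]; pts.append(q)
    for t in np.radians(np.linspace(0,end,n+1))[1:]: pts.append(G(t))
    pts=np.array(pts); d=np.diff(pts,axis=0)/10
    for a,b in zip(d,pts[1:]): print("tx %.2f tz %.2f  cum(%.1f %.1f)"%(-a[0],-a[1],*(b-pts[0])))
E
python3 -c "
from h import *
arc()"
```

```text
tx 0.12 tz -0.96  cum(-1.2 9.6)
tx 0.19 tz -0.95  cum(-3.1 19.0)
tx 0.31 tz -1.17  cum(-6.2 30.7)
tx 0.41 tz -1.13  cum(-10.3 42.0)
tx 0.51 tz -1.09  cum(-15.4 52.9)
tx 0.60 tz -1.04  cum(-21.5 63.4)
tx 0.69 tz -0.99  cum(-28.4 73.3)
tx 0.78 tz -0.92  cum(-36.2 82.5)
tx 0.85 tz -0.85  cum(-44.7 91.0)
tx 0.92 tz -0.78  cum(-53.9 98.8)
tx 0.99 tz -0.69  cum(-63.8 105.7)
tx 1.05 tz -0.60  cum(-74.3 111.7)
tx 1.09 tz -0.51  cum(-85.2 116.8)
tx 1.13 tz -0.41  cum(-96.6 120.9)
tx 1.17 tz -0.31  cum(-108.2 124.0)
tx 1.19 tz -0.21  cum(-120.1 126.1)
tx 1.20 tz -0.10  cum(-132.1 127.2)
tx 1.21 tz 0.00  cum(-144.2 127.2)
tx 1.20 tz 0.11  cum(-156.2 126.1)
tx 1.19 tz 0.21  cum(-168.1 124.0)
```

>>> {"method": "servo_tool", "body": {
  "motion": "1 0.12 0 -0.96 0 0 0; 1 0.19 0 -0.95 0 0 0; 1 0.31 0 -1.17 0 0 0; 1 0.41 0 -1.13 0 0 0; 1 0.51 0 -1.09 0 0 0; 1 0.6 0 -1.04 0 0 0; 1 0.69 0 -0.99 0 0 0; 1 0 0 0 0 0 0"
}}

```text
t: 16.4
eef_pos: [597.9, 185.8, 48.4]
tool_rot: [[-0.997, -0.075, 0.004], [-0.075, 0.997, 0.001], [-0.004, 0.0, -1.0]]
contact_force: [1.6, -0.2, -1.8]
grip_width: 16.8
```

Run:
```python
from h import *
st()
im=imaging.grab_frame("wrist"); cv2.imwrite("pics/w10.png",im)
im=imaging.grab_frame("scene");crop(im,290,190,430,300,5,"s10c")
```

```text
t 16.40 tcp [597.86 185.78  48.44] F [ 1.59 -0.16 -1.77] w 16.8
[[-1.   -0.07  0.  ]
 [-0.07  1.    0.  ]
 [-0.    0.   -1.  ]]
q [ 0.22  0.21  1.83 -0.    1.1  -1.43]
```

View pics/s10c.png

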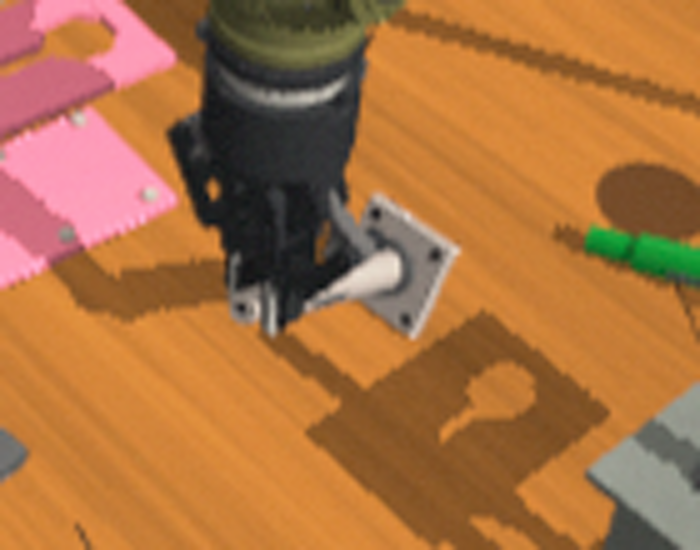

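View pics/w10.png

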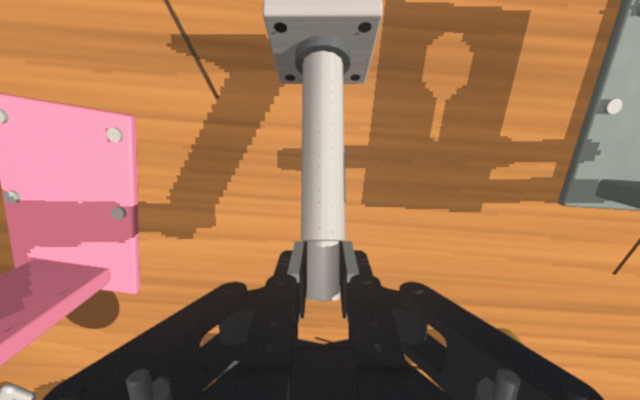

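>>> {"method": "servo_tool", "body": {
  "motion": "1 0.78 0 -0.92 0 0 0; 1 0.85 0 -0.85 0 0 0; 1 0.92 0 -0.78 0 0 0; 1 0.99 0 -0.69 0 0 0; 1 1.05 0 -0.6 0 0 0; 1 1.09 0 -0.51 0 0 0; 1 0 0 0 0 0 0"
}}

```text
t: 17.38
eef_pos: [539.8, 181.3, 90.6]
tool_rot: [[-0.997, -0.075, 0.001], [-0.075, 0.997, 0.0], [-0.001, 0.0, -1.0]]
contact_force: [-1.2, 0.2, -4.5]
grip_width: 17.3
```

>>> {"method": "servo_tool", "body": {
  "motion": "1 1.13 0 -0.41 0 0 0; 1 1.17 0 -0.31 0 0 0; 1 1.19 0 -0.21 0 0 0; 1 1.2 0 -0.1 0 0 0; 1 0 0 0 0 0 0; 1 0 0 0 0 0 0"
}}

```text
t: 18.12
eef_pos: [494.1, 177.8, 101.0]
tool_rot: [[-0.997, -0.075, 0.002], [-0.075, 0.997, 0.0], [-0.002, 0.0, -1.0]]
contact_force: [-0.1, 0.5, -3.0]
grip_width: 17.1
```

Run:
```python
from h import *
st()
im=imaging.grab_frame("wrist"); cv2.imwrite("pics/w11.png",im)
im=imaging.grab_frame("scene");crop(im,290,160,430,270,5,"s11c")
```

```text
t 18.12 tcp [494.08 177.81 100.97] F [-0.15  0.55 -3.01] w 17.1
[[-1.   -0.07  0.  ]
 [-0.07  1.    0.  ]
 [-0.    0.   -1.  ]]
q [ 0.24 -0.07  2.02 -0.    1.18 -1.4 ]
```

View pics/s11c.png

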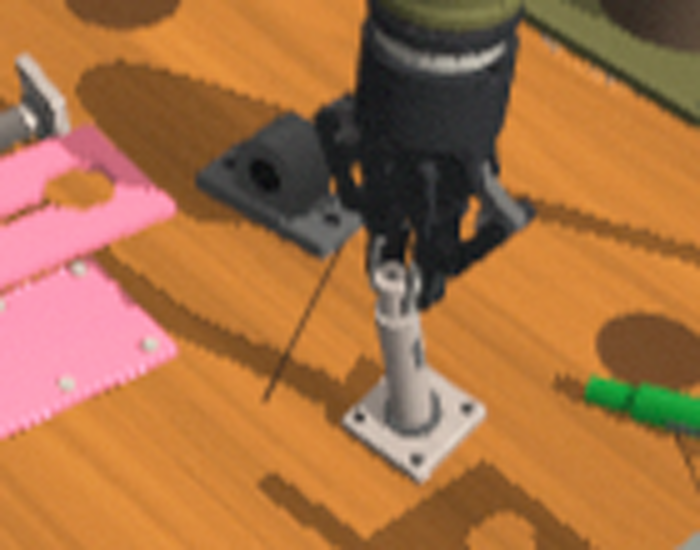

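View pics/w11.png

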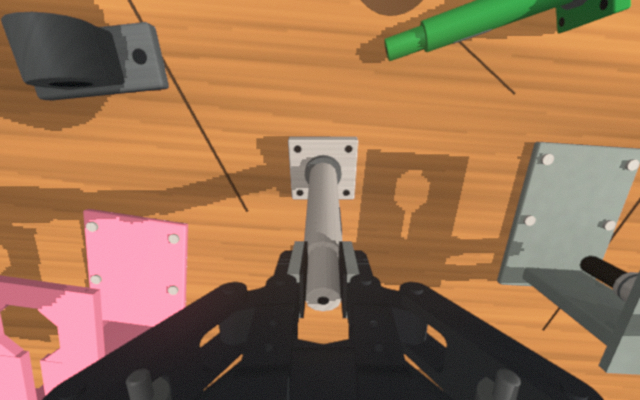

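>>> {"method": "servo_tool", "body": {
  "motion": "1 1.21 0 0 0 0 0; 1 1.2 0 0.11 0 0 0; 1 1 0 0.21 0 0 0; 1 0 0 0 0 0 0; 1 0 0 0 0 0 0"
}}

```text
t: 18.85
eef_pos: [460.6, 175.4, 98.5]
tool_rot: [[-0.997, -0.075, 0.003], [-0.075, 0.997, 0.0], [-0.003, 0.0, -1.0]]
contact_force: [-1.1, -0.5, 4.6]
grip_width: 17.2
```

Run:
```python
from h import *
st()
im=imaging.grab_frame("wrist"); cv2.imwrite("pics/w12.png",im)
im=imaging.grab_frame("scene");crop(im,290,160,430,270,5,"s12c")
```

```text
t 18.85 tcp [460.59 175.37  98.48] F [-1.13 -0.46  4.63] w 17.2
[[-1.   -0.07  0.  ]
 [-0.07  1.    0.  ]
 [-0.    0.   -1.  ]]
q [ 0.26 -0.14  2.1  -0.    1.19 -1.39]
```

View pics/s12c.png

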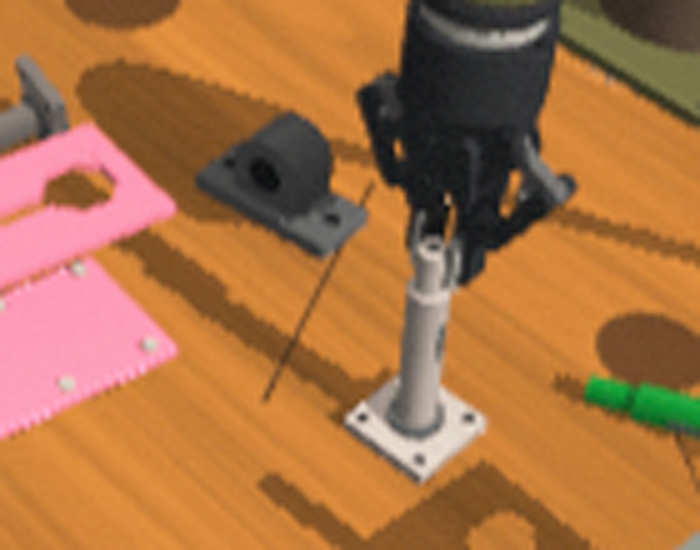

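>>> {"method": "servo_tool", "body": {
  "motion": "0.78 0 0 0 0 0 0; 0.75 0 0 0 0 0 0; 0.7 0 0 0 0 0 0; 0.6 0 0 0 0 0 0; 0.6 0 0 0 0 0 0; 0.6 0 0 -1 0 0 0; 0.6 0 0 -4 0 0 0; 0.6 0 0 -6 0 0 0"
}}

```text
t: 19.95
eef_pos: [458.5, 174.8, 207.3]
tool_rot: [[-0.997, -0.075, -0.002], [-0.075, 0.997, -0.001], [0.002, -0.001, -1.0]]
contact_force: [0.8, 0.7, 1.3]
grip_width: 34.2
```

>>> {"method": "servo_tool", "body": {
  "motion": "0.6 0 0 -4 0 0 0; 0.6 0 0 0 0 0 0"
}}

```text
t: 20.2
eef_pos: [462.1, 175.8, 253.4]
tool_rot: [[-0.997, -0.075, 0.011], [-0.075, 0.997, 0.003], [-0.011, 0.002, -1.0]]
contact_force: [-0.1, 0.1, 0.6]
grip_width: 33.9
```

Run:
```python
from h import *
st()
im=imaging.grab_frame("scene");cv2.imwrite("pics/s13.png",im)
im=imaging.grab_frame("top");cv2.imwrite("pics/t13.png",im)
im=imaging.grab_frame("wrist");cv2.imwrite("pics/w13.png",im)
```

```text
t 20.20 tcp [462.12 175.85 253.35] F [-0.13  0.05  0.58] w 33.9
[[-1.   -0.07  0.01]
 [-0.07  1.    0.  ]
 [-0.01  0.   -1.  ]]
q [ 0.26 -0.26  1.93 -0.    1.46 -1.39]
```

View pics/s13.png

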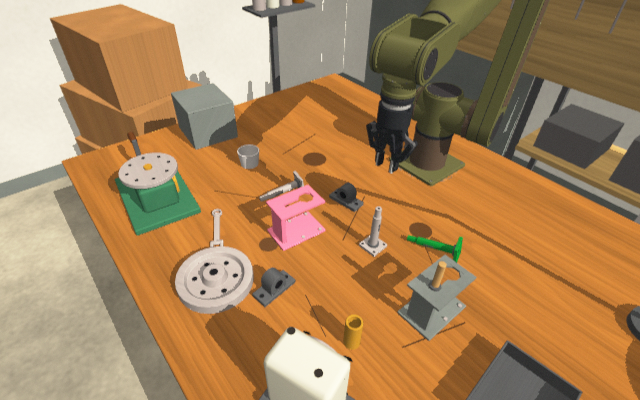

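View pics/t13.png

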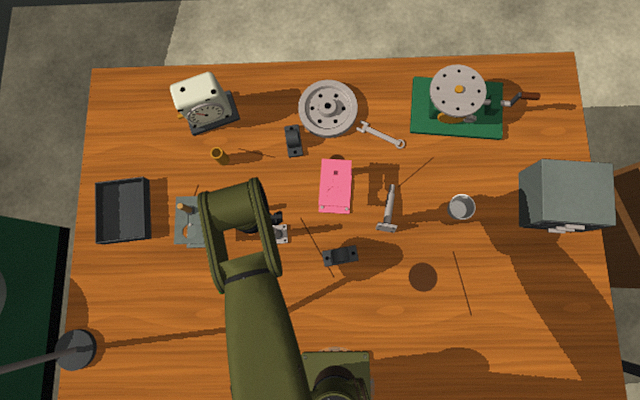

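View pics/w13.png

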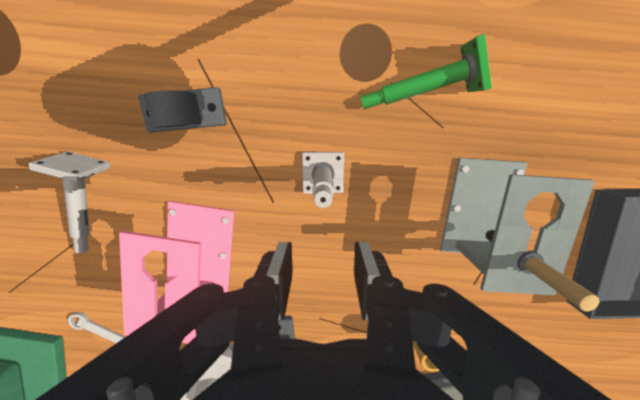

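Run:
```python
from h import *
st(); togo((600,-196,150),Rdown(np.pi/2-.19))
```

```text
t 20.35 tcp [459.2  175.08 246.6 ] F [-0.17  0.82 -0.33] w 34.0
[[-1.   -0.07  0.  ]
 [-0.07  1.   -0.  ]
 [-0.   -0.   -1.  ]]
q [ 0.26 -0.26  1.94 -0.    1.46 -1.39]
shift cm [-11.26 -38.06   9.67] turn deg [-0.01  0.02 15.18] min rows 6.588393958338144
```

>>> {"method": "servo_tool", "body": {
  "motion": "0.6 -1.6 -5.4 0 0 0 0; 0.6 -1.6 -5.4 0 0 0 0; 0.6 -1.6 -5.4 0 0 0 0; 0.6 -1.6 -5.4 0 0 0 0; 0.6 -1.6 -5.4 0 0 0 0; 0.6 -1.6 -5.4 0 0 0 0; 0.6 -1.66 -5.66 0 0 0 7.6; 0.6 0 0 3 0 0 7.6"
}}

```text
t: 21.35
eef_pos: [601.7, -199.9, 217.3]
tool_rot: [[-0.98, 0.198, 0.003], [0.198, 0.98, -0.001], [-0.003, -0.0, -1.0]]
contact_force: [-0.1, 0.3, -0.8]
grip_width: 34.0
```

>>> {"method": "servo_tool", "body": {
  "motion": "0.6 0 0 5 0 0 0; 0.6 0 0 1.6 0 0 0; 0.6 0 0 0 0 0 0; 0.6 0 0 0 0 0 0"
}}

```text
t: 21.85
eef_pos: [601.8, -196.1, 153.8]
tool_rot: [[-0.982, 0.189, 0.005], [0.189, 0.982, -0.001], [-0.005, -0.0, -1.0]]
contact_force: [0.4, -0.1, 0.3]
grip_width: 34.0
```

Run:
```python
from h import *
st(); togo((600,-196,30),Rdown(np.pi/2-.19))
I=info("wrist"); print(proj("wrist",(615,-198.6,10),I),proj("wrist",(600.3,-195.7,12),I))
im=imaging.grab_frame("wrist");cv2.imwrite("pics/w14.png",im)
```

```text
t 21.85 tcp [ 601.84 -196.12  153.84] F [ 0.35 -0.06  0.34] w 34.0
[[-0.98  0.19  0.  ]
 [ 0.19  0.98 -0.  ]
 [-0.   -0.   -1.  ]]
q [-0.4   0.12  1.74  0.    1.28 -1.78]
shift cm [ 0.24 -0.02 12.38] turn deg [-0.01  0.27 -0.  ] min rows 2.063816621380793
[322.69 197.17] [322.73 184.9 ]
```

View pics/w14.png

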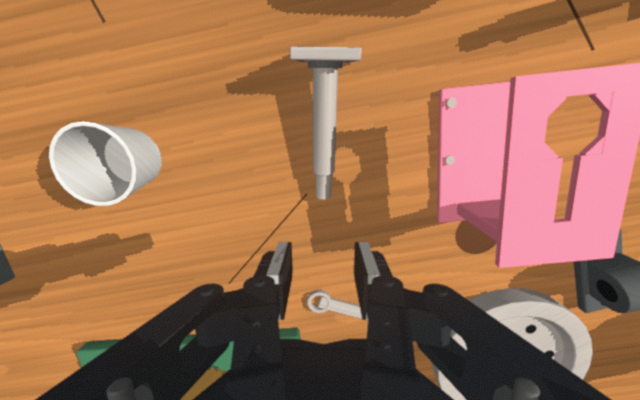

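>>> {"method": "servo_tool", "body": {
  "motion": "0.6 0.1 0 5 0 0.2 1.1; 0.6 0 0 5 0 0 0; 0.6 0 0 4 0 0 0; 0.6 0 0 2 0 0 0; 0.6 0 0 0.8 0 0 0; 0.6 0 0 0 0 0 0; 0.6 0 0 0 0 0 0; 0.6 0 0 0 0 0 0"
}}

```text
t: 22.9
eef_pos: [600.7, -196.0, -14.7]
tool_rot: [[-0.978, 0.208, 0.001], [0.208, 0.978, -0.0], [-0.001, -0.0, -1.0]]
contact_force: [-0.4, -0.3, 0.0]
grip_width: 34.1
```

Run:
```python
from h import *
st(); togo((600,-195.7,-26),Rdown(np.pi/2-.21))
im=imaging.grab_frame("wrist");cv2.imwrite("pics/w15.png",im)
```

```text
t 22.90 tcp [ 600.68 -196.01  -14.72] F [-0.36 -0.31  0.05] w 34.1
[[-0.98  0.21  0.  ]
 [ 0.21  0.98 -0.  ]
 [-0.   -0.   -1.  ]]
q [-0.4   0.3   1.83  0.    1.   -1.76]
shift cm [0.07 0.02 1.13] turn deg [-0.    0.04  0.03] min rows 0.18802742607457043
```

View pics/w15.png

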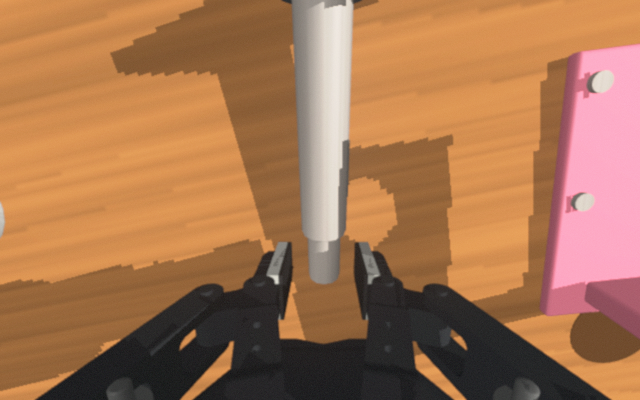

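>>> {"method": "servo_tool", "body": {
  "motion": "0.6 0.05 0 1.0 0 0 0; 0.6 0 0 0.15 0 0 0; 0.6 0 0 0 0 0 0; 0.8 0 0 0 0 0 0; 1 0 0 0 0 0 0; 1 0 0 0 0 0 0; 1 0 0 0 0 0 0; 1 0 0 0 0 0 0",
  "newtons": 20
}}

```text
t: 23.95
eef_pos: [599.2, -195.6, -27.7]
tool_rot: [[-0.978, 0.208, -0.002], [0.208, 0.978, 0.001], [0.002, 0.0, -1.0]]
contact_force: [-0.1, -0.7, -0.0]
grip_width: 17.1
```

>>> {"method": "servo_tool", "body": {
  "motion": "1 0.12 0 -0.96 0 0 0; 1 0.19 0 -0.95 0 0 0; 1 0.31 0 -1.17 0 0 0; 1 0.41 0 -1.13 0 0 0; 1 0.51 0 -1.09 0 0 0; 1 0.6 0 -1.04 0 0 0; 1 0.69 0 -0.99 0 0 0; 1 0 0 0 0 0 0"
}}

```text
t: 24.95
eef_pos: [571.9, -189.9, 46.9]
tool_rot: [[-0.978, 0.208, 0.0], [0.208, 0.978, -0.0], [-0.0, 0.0, -1.0]]
contact_force: [0.5, -0.3, -1.9]
grip_width: 17.0
```

Run:
```python
from h import *
st()
im=imaging.grab_frame("scene");crop(im,210,110,350,220,5,"s16c")
im=imaging.grab_frame("wrist");cv2.imwrite("pics/w16.png",im)
```

```text
t 24.95 tcp [ 571.9  -189.88   46.9 ] F [ 0.5  -0.26 -1.93] w 17.0
[[-0.98  0.21  0.  ]
 [ 0.21  0.98 -0.  ]
 [-0.    0.   -1.  ]]
q [-0.41  0.16  1.88  0.    1.1  -1.77]
```

View pics/w16.png

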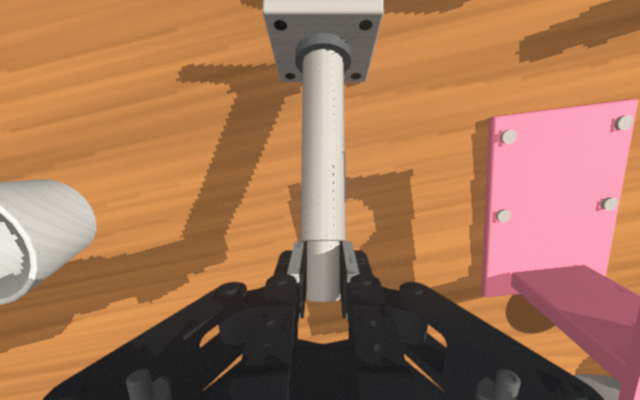

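Same as the left one at this stage; on.

>>> {"method": "servo_tool", "body": {
  "motion": "1 0.78 0 -0.92 0 0 0; 1 0.85 0 -0.85 0 0 0; 1 0.92 0 -0.78 0 0 0; 1 0.99 0 -0.69 0 0 0; 1 1.05 0 -0.6 0 0 0; 1 1.09 0 -0.51 0 0 0; 1 0 0 0 0 0 0"
}}

```text
t: 25.92
eef_pos: [515.1, -177.6, 89.2]
tool_rot: [[-0.978, 0.208, -0.002], [0.208, 0.978, 0.001], [0.002, 0.0, -1.0]]
contact_force: [-0.6, 0.5, -3.6]
grip_width: 17.0
```

>>> {"method": "servo_tool", "body": {
  "motion": "1 1.13 0 -0.41 0 0 0; 1 1.17 0 -0.31 0 0 0; 1 1.19 0 -0.21 0 0 0; 1 1.2 0 -0.1 0 0 0; 1 0 0 0 0 0 0; 1 0 0 0 0 0 0"
}}

```text
t: 26.68
eef_pos: [470.2, -168.1, 99.7]
tool_rot: [[-0.978, 0.208, -0.002], [0.208, 0.978, 0.001], [0.002, 0.0, -1.0]]
contact_force: [-1.4, 0.6, -2.7]
grip_width: 17.2
```

>>> {"method": "servo_tool", "body": {
  "motion": "1 1.21 0 0 0 0 0; 1 1.2 0 0.11 0 0 0; 1 1 0 0.21 0 0 0; 1 0 0 0 0 0 0; 1 0 0 0 0 0 0"
}}

```text
t: 27.3
eef_pos: [437.2, -161.3, 97.4]
tool_rot: [[-0.978, 0.208, -0.001], [0.208, 0.978, 0.0], [0.001, 0.0, -1.0]]
contact_force: [0.7, -0.1, 5.5]
grip_width: 17.0
```

Run:
```python
from h import *
st()
im=imaging.grab_frame("scene");crop(im,210,110,350,220,5,"s17c")
im=imaging.grab_frame("wrist");cv2.imwrite("pics/w17.png",im)
```

```text
t 27.30 tcp [ 437.17 -161.3    97.38] F [ 0.67 -0.14  5.48] w 17.0
[[-0.98  0.21 -0.  ]
 [ 0.21  0.98  0.  ]
 [ 0.    0.   -1.  ]]
q [-0.47 -0.2   2.15 -0.    1.2  -1.83]
```

View pics/s17c.png

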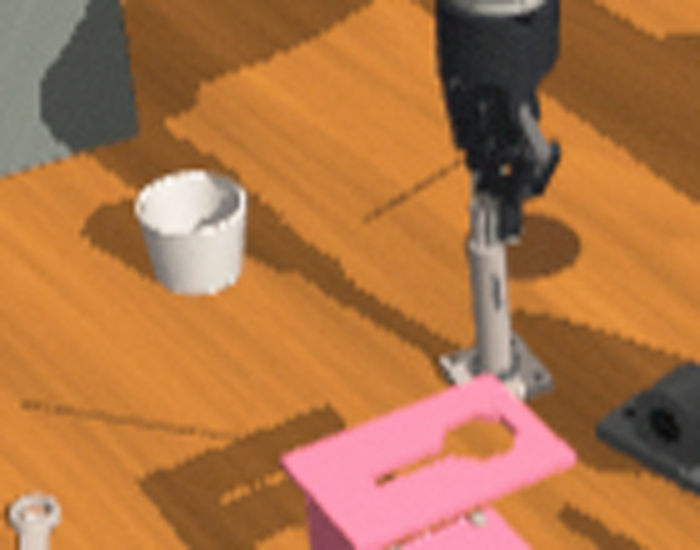

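View pics/w17.png

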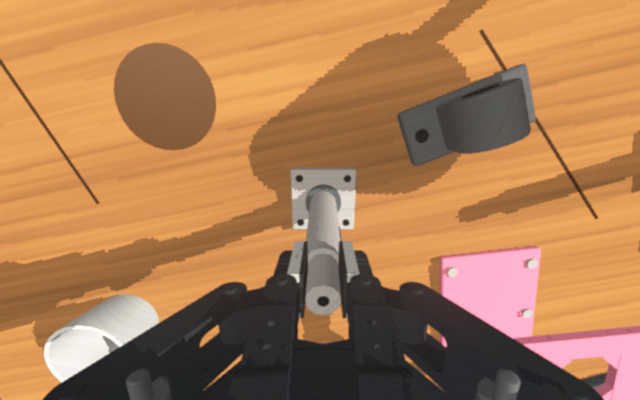

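>>> {"method": "servo_tool", "body": {
  "motion": "0.78 0 0 0 0 0 0; 0.75 0 0 0 0 0 0; 0.7 0 0 0 0 0 0; 0.6 0 0 0 0 0 0; 0.6 0 0 0 0 0 0; 0.6 0 0 -1 0 0 0; 0.6 0 0 -4 0 0 0; 0.6 0 0 -6 0 0 0"
}}

```text
t: 28.4
eef_pos: [435.8, -160.5, 206.2]
tool_rot: [[-0.978, 0.208, -0.005], [0.208, 0.978, 0.003], [0.006, 0.001, -1.0]]
contact_force: [1.7, -0.0, -0.3]
grip_width: 34.4
```

>>> {"method": "servo_tool", "body": {
  "motion": "0.6 0 0 -6 0 0 0; 0.6 0 0 -4 0 0 0; 0.6 0 0 0 0 0 0; 0.6 0 0 0 0 0 0"
}}

```text
t: 28.9
eef_pos: [436.9, -161.1, 306.0]
tool_rot: [[-0.978, 0.208, -0.002], [0.208, 0.978, 0.001], [0.002, 0.001, -1.0]]
contact_force: [0.6, 0.6, 0.0]
grip_width: 34.4
```

Run:
```python
from h import *
st(); togo((528.5,422,250),Rdown(np.pi/2)); 
im=imaging.grab_frame("scene");cv2.imwrite("pics/s18.png",im)
im=imaging.grab_frame("top");cv2.imwrite("pics/t18.png",im)
```

```text
t 28.90 tcp [ 436.92 -161.07  306.  ] F [0.58 0.61 0.02] w 34.4
[[-0.98  0.21 -0.  ]
 [ 0.21  0.98  0.  ]
 [ 0.    0.   -1.  ]]
q [-0.47 -0.34  1.9  -0.    1.58 -1.83]
shift cm [ 3.16 58.93  5.64] turn deg [  0.05  -0.13 -12.01] min rows 9.822125281342187
```

View pics/s18.png

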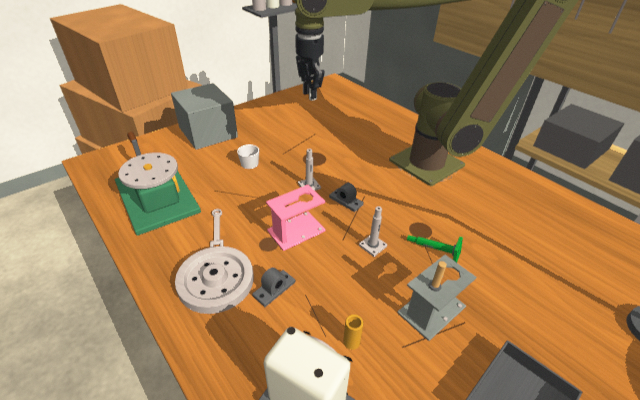

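View pics/t18.png

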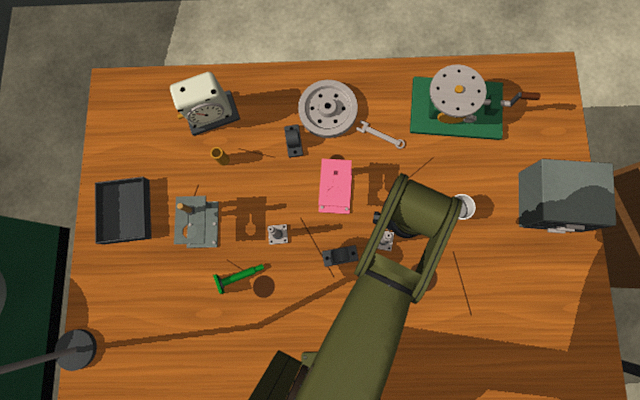

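>>> {"method": "servo_tool", "body": {
  "motion": "0.5 0.3 5.95 0 0 0 0; 0.5 0.3 5.95 0 0 0 0; 0.5 0.3 5.95 0 0 0 0; 0.5 0.3 5.95 0 0 0 0; 0.5 0.3 5.95 0 0 0 0; 0.5 0.3 5.95 0 0 0 0; 0.5 0.3 5.95 0 0 0 0; 0.5 0.3 5.95 0 0 0 0"
}}

```text
t: 30.0
eef_pos: [512.1, 311.1, 304.6]
tool_rot: [[-0.978, 0.208, -0.004], [0.208, 0.978, -0.001], [0.004, -0.002, -1.0]]
contact_force: [0.1, 0.4, 1.0]
grip_width: 43.0
```

>>> {"method": "servo_tool", "body": {
  "motion": "0.5 0.3 5.95 0 0 0 0; 0.5 0.3 5.3 0 0 0 0; 0.5 0 0 0 0 0 -6; 0.5 0 0 0 0 0 -6; 0.5 0 0 4 0 0 0; 0.5 0 0 2 0 0 0; 0.5 0 0 0 0 0 0; 0.5 0 0 0 0 0 0"
}}

```text
t: 31.0
eef_pos: [530.6, 420.9, 247.6]
tool_rot: [[-1.0, 0.0, -0.001], [0.0, 1.0, 0.001], [0.001, 0.001, -1.0]]
contact_force: [0.4, 1.3, 0.4]
grip_width: 42.7
```

Run:
```python
from h import *
st(); togo((528.5,422,131),Rdown(np.pi/2)); 
I=info("wrist"); print(proj("wrist",(528.5,422,200),I))
im=imaging.grab_frame("wrist");cv2.imwrite("pics/w19.png",im)
```

```text
t 31.00 tcp [530.55 420.87 247.62] F [0.37 1.3  0.37] w 42.7
[[-1.  0. -0.]
 [ 0.  1.  0.]
 [ 0.  0. -1.]]
q [ 0.59  0.16  1.54  0.    1.45 -0.98]
shift cm [ 0.2   0.1  11.66] turn deg [ 0.08 -0.05 -0.02] min rows 1.943638521803398
[323.51 210.98]
```

View pics/w19.png

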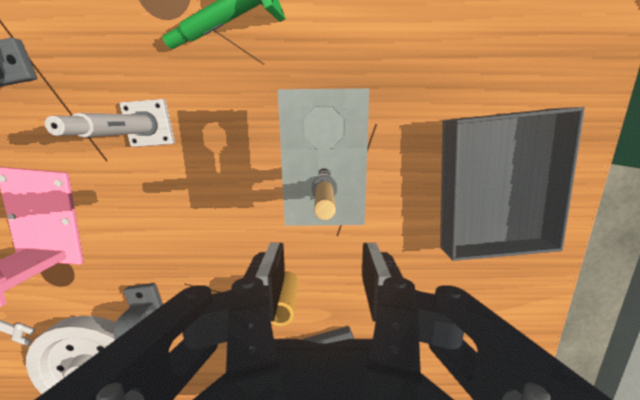

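Run:
```python
from h import *
I=info("wrist")
im=cv2.imread("pics/w19.png"); crop(im,260,70,390,230,5,"w19c")
print(plane("wrist",(324,127),120,I),plane("wrist",(325,210),200,I),[plane("wrist",c,120,I) for c in((278,89),(369,89),(366,224),(285,224))])
```

```text
[465.07 423.06 120.  ] [528.24 423.44 200.  ] [array([428.86, 377.76, 120.  ]), array([428.98, 467.41, 120.  ]), array([570.91, 470.46, 120.  ]), array([570.74, 379.02, 120.  ])]
```

View pics/w19c.png

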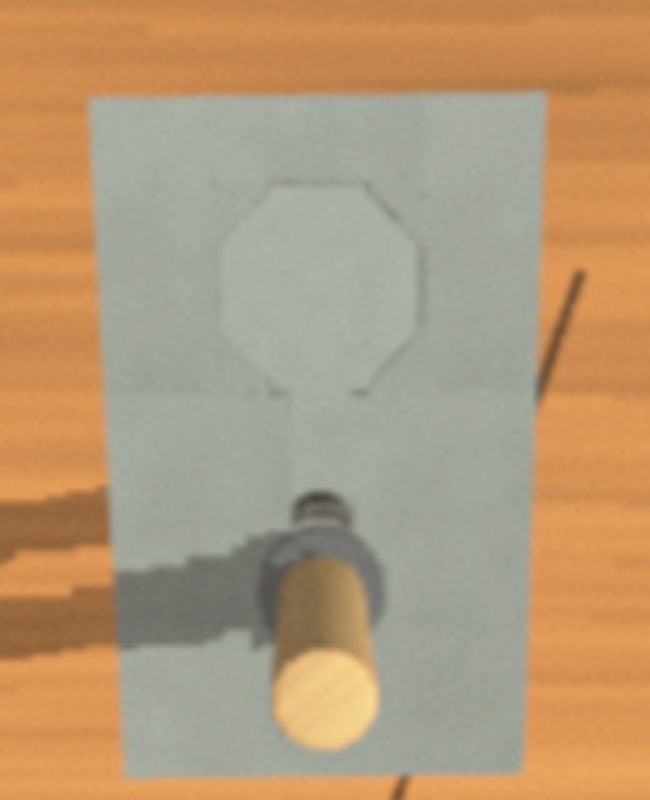

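>>> {"method": "servo_tool", "body": {
  "motion": "0.5 0.2 0.2 3 0 0 0; 0.5 0 0 3 0 0 0; 0.5 0 0 3 0 0 0; 0.5 0 0 2 0 0 0; 0.5 0 0 0.6 0 0 0; 0.5 0 0 0 0 0 0; 0.5 0 0 0 0 0 0; 0.5 0 0 0 0 0 0"
}}

```text
t: 32.05
eef_pos: [528.6, 423.2, 132.1]
tool_rot: [[-1.0, 0.0, 0.0], [0.0, 1.0, 0.002], [-0.0, 0.002, -1.0]]
contact_force: [-0.3, -0.5, -0.2]
grip_width: 42.6
```

Run:
```python
from h import *
st(); togo((528.2,423.2,131),Rdown(np.pi/2)); 
im=imaging.grab_frame("wrist");cv2.imwrite("pics/w20.png",im)
im=imaging.grab_frame("scene");crop(im,360,210,500,320,5,"s20c")
```

```text
t 32.05 tcp [528.61 423.21 132.13] F [-0.32 -0.46 -0.22] w 42.6
[[-1.  0.  0.]
 [ 0.  1.  0.]
 [-0.  0. -1.]]
q [ 0.6   0.23  1.65  0.    1.26 -0.98]
shift cm [ 0.04 -0.    0.11] turn deg [ 0.11  0.   -0.01] min rows 0.019446657625204148
```

View pics/w20.png

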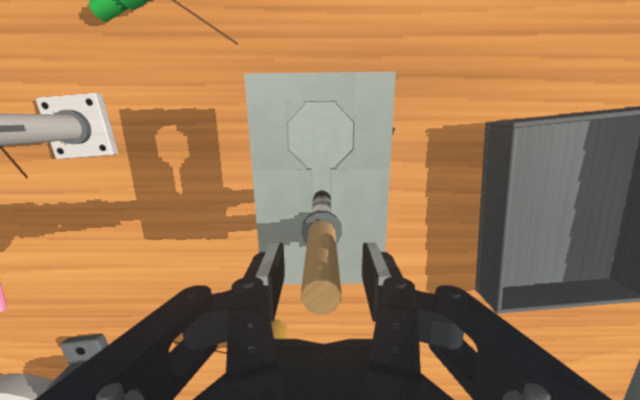

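View pics/s20c.png

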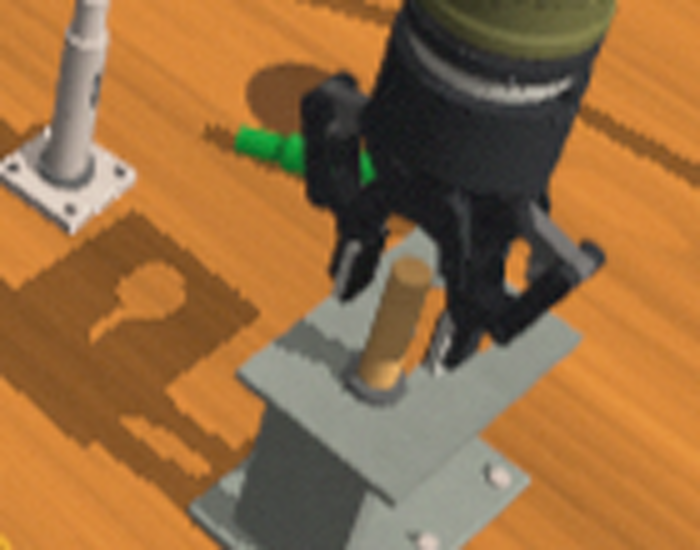

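>>> {"method": "servo_tool", "body": {
  "motion": "0.5 0.04 0 0.8 0 0 0; 0.5 0 0 0 0 0 0; 0.7 0 0 0 0 0 0; 1 0 0 0 0 0 0; 1 0 0 0 0 0 0; 1 0 0 0 0 0 0; 1 0 0 0 0 0 0",
  "newtons": 60
}}

```text
t: 33.02
eef_pos: [527.6, 422.8, 122.8]
tool_rot: [[-1.0, 0.0, -0.002], [0.0, 1.0, 0.001], [0.002, 0.001, -1.0]]
contact_force: [-0.4, -0.1, 0.5]
grip_width: 16.8
```

Run:
```python
from h import *
st(); 
im=imaging.grab_frame("wrist");cv2.imwrite("pics/w21.png",im)
```

```text
t 33.02 tcp [527.65 422.81 122.81] F [-0.37 -0.12  0.54] w 16.8
[[-1.  0. -0.]
 [ 0.  1.  0.]
 [ 0.  0. -1.]]
q [ 0.6   0.24  1.66  0.    1.25 -0.98]
```

View pics/w21.png

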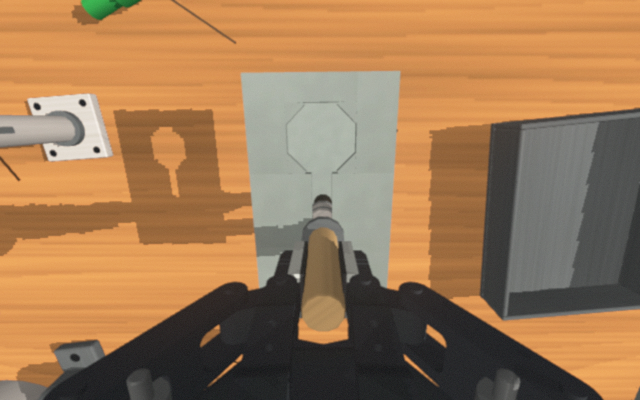

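>>> {"method": "servo_tool", "body": {
  "motion": "1 0 0 -0.4 0 0 0; 1 0 0 0 0 0 0; 1 0.8 0 0 0 0 0; 1 1.2 -0.02 0 0 0 0; 1 1.2 -0.02 0 0 0 0; 1 1.2 0 0 0 0 0; 1 0 0 0 0 0 0"
}}

```text
t: 33.95
eef_pos: [482.5, 422.6, 126.9]
tool_rot: [[-1.0, -0.001, -0.002], [-0.001, 1.0, 0.001], [0.002, 0.001, -1.0]]
contact_force: [0.2, 0.5, -2.4]
grip_width: 16.5
```

>>> {"method": "servo_tool", "body": {
  "motion": "1 1.1 -0.01 0 0 0 0; 1 0.75 0 0 0 0 0; 1 0 0 0 0 0 0; 1 0 0 0 0 0 0"
}}

```text
t: 34.45
eef_pos: [465.2, 422.3, 127.0]
tool_rot: [[-1.0, 0.0, -0.001], [0.0, 1.0, 0.001], [0.001, 0.001, -1.0]]
contact_force: [-0.6, -0.2, -0.9]
grip_width: 16.6
```

Run:
```python
from h import *
st(); 
im=imaging.grab_frame("wrist");cv2.imwrite("pics/w22.png",im)
im=imaging.grab_frame("scene");crop(im,360,200,500,310,5,"s22c")
```

```text
t 34.45 tcp [465.23 422.34 126.96] F [-0.57 -0.21 -0.93] w 16.6
[[-1.  0. -0.]
 [ 0.  1.  0.]
 [ 0.  0. -1.]]
q [ 0.65  0.13  1.77  0.    1.24 -0.92]
```

View pics/w22.png

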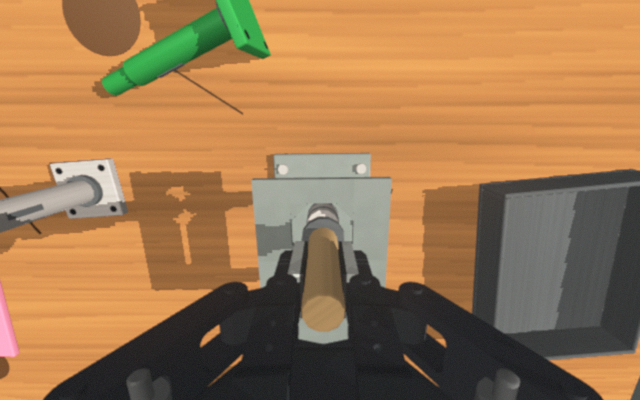

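View pics/s22c.png

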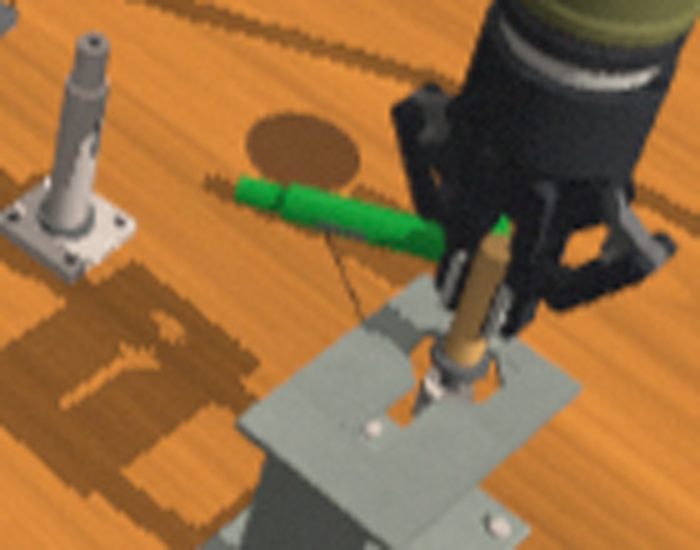

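>>> {"method": "servo_tool", "body": {
  "motion": "1 0 0 -1.5 0 0 0; 1 0 0 -1.5 0 0 0; 1 0 0 0 0 0 0"
}}

```text
t: 34.92
eef_pos: [466.6, 423.4, 160.1]
tool_rot: [[-1.0, 0.0, 0.002], [0.0, 1.0, 0.004], [-0.002, 0.004, -1.0]]
contact_force: [-0.1, -0.1, -1.3]
grip_width: 16.6
```

>>> {"method": "servo_tool", "body": {
  "motion": "1 0 0 -2 0 0 0; 1 0 0 -2 0 0 0; 1 0 0 -3 0 0 0; 1 0 0 -3 0 0 0; 1 0 0 -3 0 0 0; 1 0 0 -1 0 0 0; 1 0 0 0 0 0 0; 1 0 0 0 0 0 0"
}}

```text
t: 35.92
eef_pos: [464.8, 421.8, 295.1]
tool_rot: [[-1.0, 0.0, -0.004], [0.0, 1.0, -0.001], [0.004, -0.001, -1.0]]
contact_force: [0.1, -0.8, -1.1]
grip_width: 16.6
```

Run:
```python
from h import *
s=st(); 
im=imaging.grab_frame("wrist");cv2.imwrite("pics/w23.png",im)
im=imaging.grab_frame("scene");cv2.imwrite("pics/s23.png",im);crop(im,360,160,500,270,5,"s23c")
im=imaging.grab_frame("top");cv2.imwrite("pics/t23.png",im);crop(im,160,140,320,260,5,"t23l");crop(im,340,160,500,280,5,"t23r")
```

```text
t 35.92 tcp [464.85 421.79 295.1 ] F [ 0.1  -0.84 -1.14] w 16.6
[[-1.  0. -0.]
 [ 0.  1. -0.]
 [ 0. -0. -1.]]
q [ 0.65  0.04  1.59  0.    1.52 -0.92]
```

View pics/w23.png

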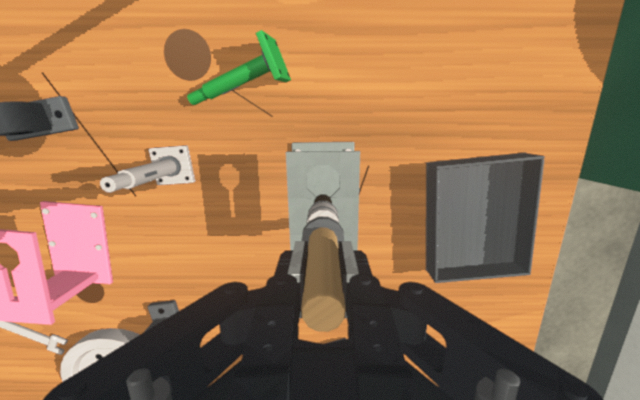

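View pics/s23c.png

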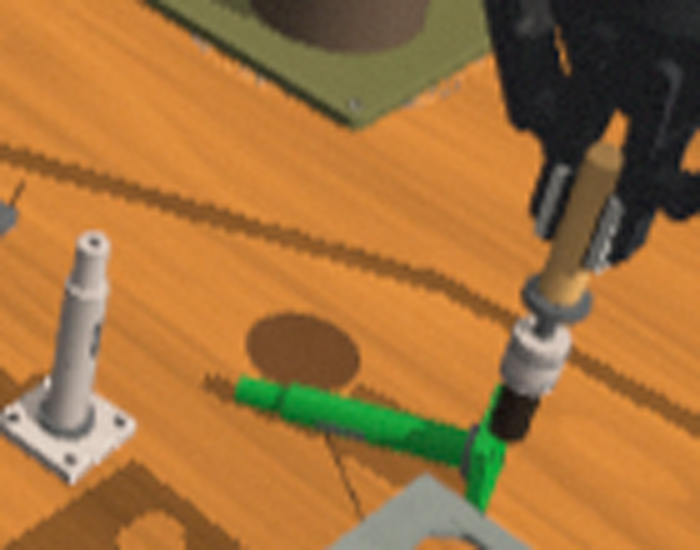

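View pics/s23.png

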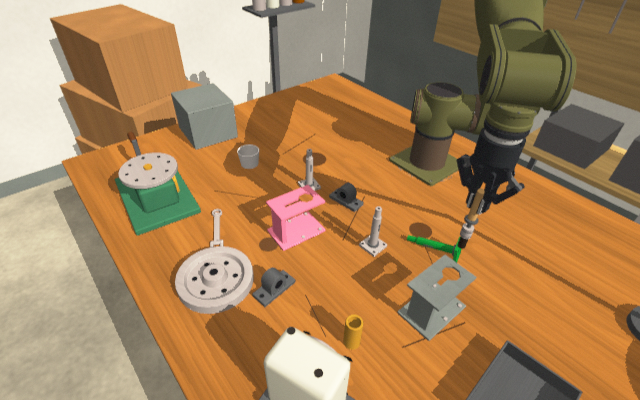

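View pics/t23r.png

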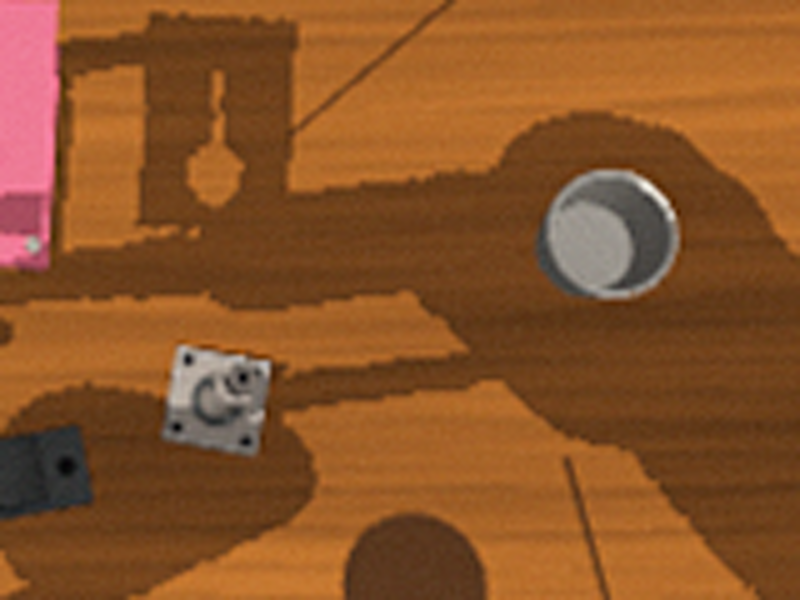

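View pics/t23l.png

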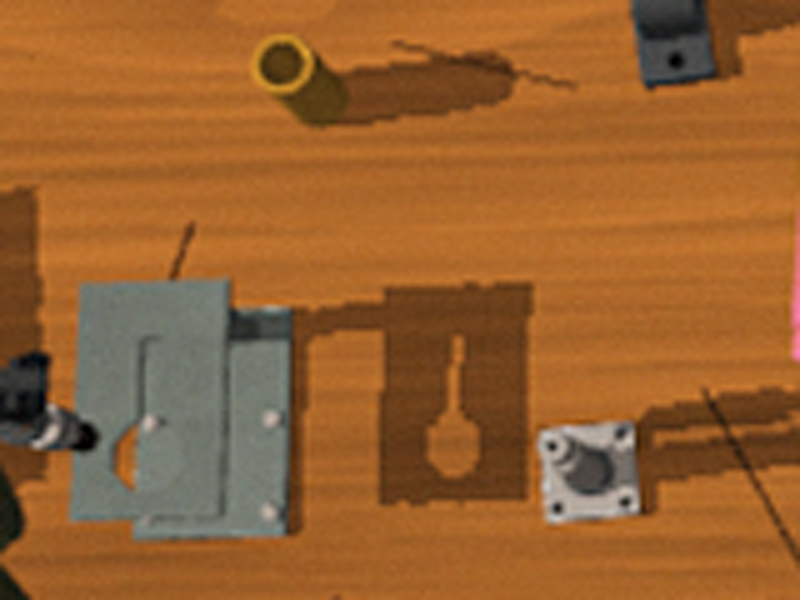

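Run:
```python
from h import *
im=cv2.imread("pics/s23.png");crop(im,220,120,380,240,5,"s23d")
e=np.array([464.85,421.79,295.1])
for z in(77.2,-2.8,-82.8): p=proj("scene",e+[0,0,z]); print(z,(p-[360,160])*5+2, proj("wrist",e+[0,0,z]), (proj("top",e+[0,0,z])-[160,140])*5+2)
```

```text
77.2 [614.38 153.22] [321.07 313.86] [-48.24 398.04]
-2.8 [558.4  301.39] [321.98 234.85] [ 23.87 419.73]
-82.8 [509.18 431.69] [322.36 201.56] [ 85.8  438.35]
```

View pics/s23d.png

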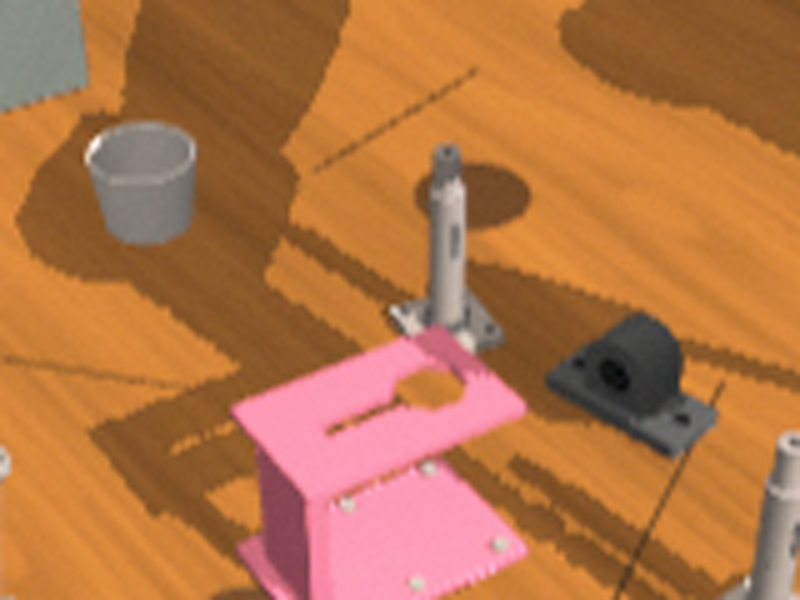

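Run:
```python
from h import *
def T(o,c): return (o[0]+(c[0]+.5)/5-.5,o[1]+(c[1]+.5)/5-.5)
e=np.array([464.85,421.79,295.1])
p,r=tri([("scene",T((360,160),(511,431))),("top",T((160,140),(90,437)))]);print("tip",p-e,r)
p,r=tri([("scene",T((360,160),(93,241))),("top",T((160,140),(558,447)))]);print("Ltop",p,r, plane("scene",T((360,160),(93,241)),150),plane("top",T((160,140),(558,447)),150))
p,r=tri([("scene",T((220,120),(448,153))),("top",T((340,160),(243,377)))]);print("Rtop",p,r)
p,r=tri([("scene",T((220,120),(141,154))),("top",T((340,160),(612,235)))]);print("pot",p,r)
```

```text
tip [ -0.06  -0.87 -83.07] [np.float64(1.4781807942370835), np.float64(1.4781807942370082)]
Ltop [462.05 172.57 147.53] [np.float64(0.04570093094926408), np.float64(0.04570093094930821)] [464.23 174.36 150.  ] [461.78 172.12 150.  ]
Rtop [ 437.88 -161.58  147.7 ] [np.float64(0.28582592680353897), np.float64(0.2858259268034753)]
pot [ 530.5  -404.22   56.21] [np.float64(1.5301810563299139), np.float64(1.5301810563298472)]
```

>>> {"method": "servo_tool", "body": {
  "motion": "1 -0.4 -4 0 0 0 0; 1 -0.45 -5.9 0 0 0 0; 1 -0.45 -5.9 0 0 0 0; 1 -0.45 -5.9 0 0 0 0; 1 -0.45 -5.9 0 0 0 0; 1 -0.45 -5.9 0 0 0 0; 1 -0.45 -5.9 0 0 0 0; 1 -0.45 -5.9 0 0 0 0"
}}

```text
t: 37.08
eef_pos: [500.4, -32.7, 295.8]
tool_rot: [[-1.0, 0.0, -0.002], [0.0, 1.0, 0.001], [0.002, 0.001, -1.0]]
contact_force: [1.7, 0.4, -2.0]
grip_width: 16.3
```

>>> {"method": "servo_tool", "body": {
  "motion": "1 -0.45 -5.9 0 0 0 0; 1 -0.45 -5.9 0 0 0 0; 1 -0.45 -5.9 0 0 0 0; 1 -0.45 -5.9 0 0 0 0; 1 -0.45 -5.9 0 0 0 0; 1 -0.45 -5.9 0 0 0 0; 1 -0.45 -4 0 0 0 0; 1 -0.3 -3.5 0 0 0 0"
}}

```text
t: 38.08
eef_pos: [534.9, -461.5, 294.5]
tool_rot: [[-1.0, 0.001, -0.003], [0.001, 1.0, 0.002], [0.003, 0.002, -1.0]]
contact_force: [-1.0, 0.1, -1.9]
grip_width: 16.5
```

>>> {"method": "servo_tool", "body": {
  "motion": "1 0 0 4 0 0 0; 1 0 0 2 0 0 0; 1 0 0 0 0 0 0; 1 0 0 0 0 0 0"
}}

```text
t: 38.58
eef_pos: [535.7, -459.7, 237.5]
tool_rot: [[-1.0, -0.0, -0.0], [-0.0, 1.0, -0.0], [0.0, -0.0, -1.0]]
contact_force: [-0.3, -0.5, -1.1]
grip_width: 16.5
```

Run:
```python
from h import *
s=st(); togo((530.5,-403,98),Rdown(np.pi/2))
e=s["eef_pos"]; print(proj("wrist",e+[0,0,-83]),[proj("wrist",(530.5,-403,z)) for z in(5,60)])
im=imaging.grab_frame("wrist");cv2.imwrite("pics/w24.png",im)
im=imaging.grab_frame("scene");cv2.imwrite("pics/s24.png",im)
```

```text
t 38.58 tcp [ 535.71 -459.7   237.48] F [-0.27 -0.48 -1.15] w 16.5
[[-1. -0. -0.]
 [-0.  1. -0.]
 [ 0. -0. -1.]]
q [-0.78  0.23  1.48 -0.    1.44 -2.36]
shift cm [ 0.51  5.68 13.95] turn deg [-0.03 -0.02  0.03] min rows 2.4299300824485495
[322.35 201.28] [array([362.18, 168.72]), array([367.98, 176.16])]
```

View pics/w24.png

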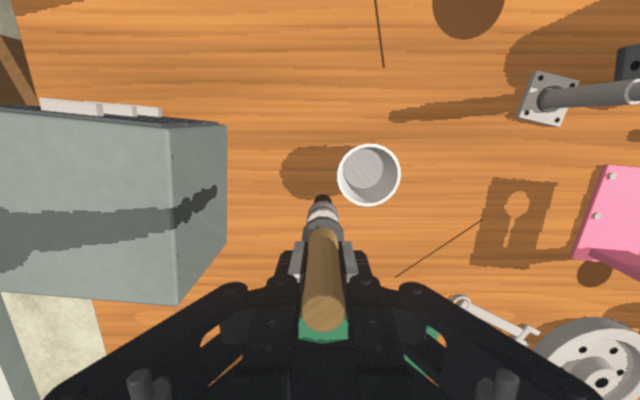

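View pics/s24.png

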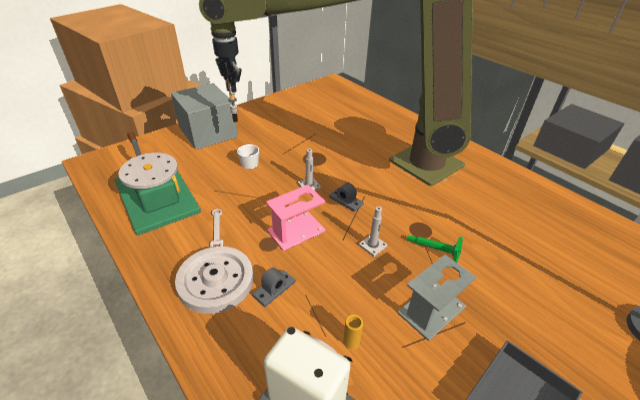

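>>> {"method": "servo_tool", "body": {
  "motion": "1 0.5 5.7 0 0 0 0; 1 0 0 2 0 0 0; 1 0 0 3 0 0 0; 1 0 0 1.5 0 0 0; 1 0 0 0 0 0 0; 1 0 0 0 0 0 0"
}}

```text
t: 39.42
eef_pos: [530.6, -403.6, 172.5]
tool_rot: [[-1.0, 0.0, -0.0], [0.0, 1.0, -0.001], [0.0, -0.001, -1.0]]
contact_force: [0.4, 0.3, -1.6]
grip_width: 16.5
```

Run:
```python
from h import *
s=st(); togo((530.5,-403,98),Rdown(np.pi/2))
e=s["eef_pos"]; print(proj("wrist",e+[0,0,-83]),[proj("wrist",(530.5,-403,z)) for z in(5,60)])
im=imaging.grab_frame("wrist");cv2.imwrite("pics/w25.png",im)
im=imaging.grab_frame("scene");crop(im,180,70,320,180,5,"s25c")
```

```text
t 39.42 tcp [ 530.63 -403.58  172.49] F [ 0.39  0.26 -1.63] w 16.5
[[-1.  0. -0.]
 [ 0.  1. -0.]
 [ 0. -0. -1.]]
q [-0.73  0.18  1.64 -0.    1.32 -2.3 ]
shift cm [0.01 0.06 7.45] turn deg [-0.04 -0.01 -0.02] min rows 1.2415533831916319
[322.36 201.26] [array([323.04, 181.84]), array([323.01, 193.19])]
```

View pics/w25.png

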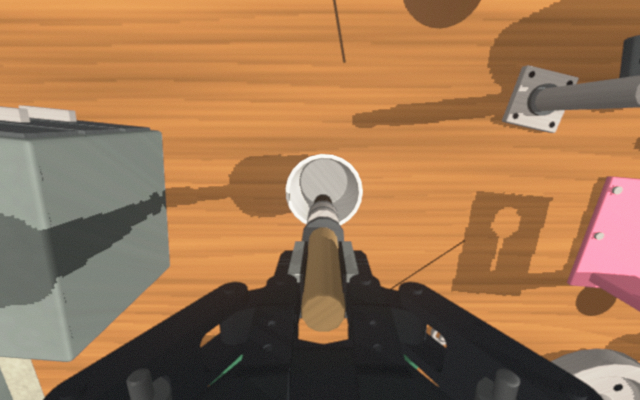

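View pics/s25c.png

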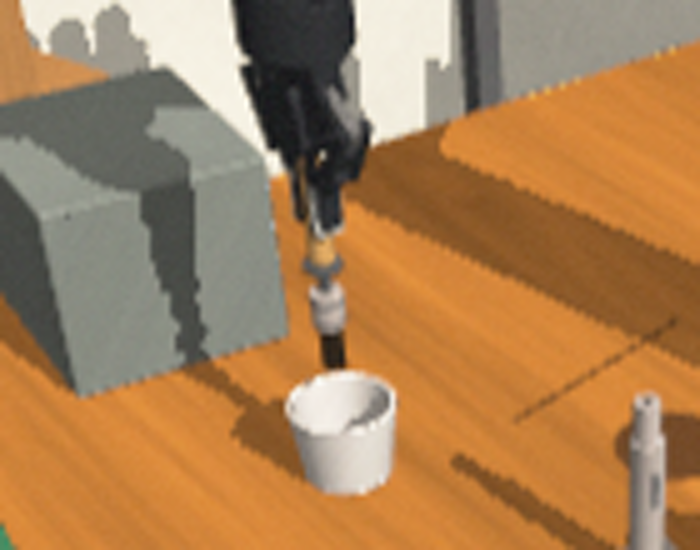

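Brush is above the pot's centre, tip about 90 mm up. Lower to tip ≈ 15 mm.

>>> {"method": "servo_tool", "body": {
  "motion": "1 0 0 2 0 0 0; 1 0 0 2 0 0 0; 1 0 0 2 0 0 0; 1 0 0 1.4 0 0 0; 1 0 0 0 0 0 0; 1 0 0 0 0 0 0; 1 0 0 0 0 0 0"
}}

```text
t: 40.4
eef_pos: [530.6, -403.3, 98.4]
tool_rot: [[-1.0, 0.0, -0.0], [0.0, 1.0, -0.001], [0.0, -0.001, -1.0]]
contact_force: [0.2, -0.6, -1.4]
grip_width: 16.8
```

Run:
```python
from h import *
s=st()
im=imaging.grab_frame("scene");crop(im,180,70,320,180,5,"s26c")
im=imaging.grab_frame("top");crop(im,400,140,520,260,5,"t26c")
```

```text
t 40.40 tcp [ 530.59 -403.26   98.39] F [ 0.25 -0.59 -1.44] w 16.8
[[-1.  0. -0.]
 [ 0.  1. -0.]
 [ 0. -0. -1.]]
q [-0.73  0.24  1.7  -0.    1.2  -2.3 ]
```

View pics/s26c.png

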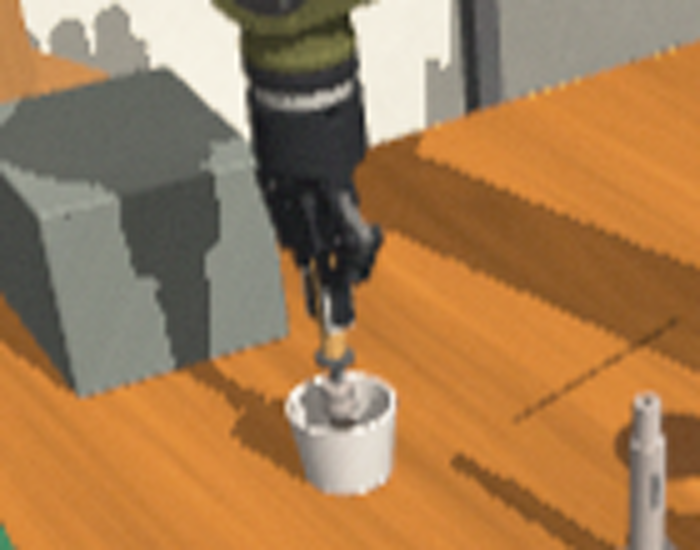

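>>> {"method": "servo_tool", "body": {
  "motion": "1 0 0 -2 0 0 0; 1 0 0 -3 0 0 0; 1 0 0 -4 0 0 0; 1 0 0 -6 0 0 0; 1 0 0 -5 0 0 0; 1 0.4 2.8 0 0 0 0; 1 0.7 5.8 0 0 0 0; 1 0.7 5.8 0 0 0 0"
}}

```text
t: 41.5
eef_pos: [512.1, -257.7, 299.3]
tool_rot: [[-1.0, 0.001, 0.001], [0.001, 1.0, -0.0], [-0.001, -0.0, -1.0]]
contact_force: [1.7, 0.1, -0.5]
grip_width: 16.6
```

>>> {"method": "servo_tool", "body": {
  "motion": "1 0.7 5.8 0 0 0 0; 1 0.7 5.8 0 0 0 0; 1 0.7 5.8 0 0 0 0; 1 0.7 5.8 0 0 0 0; 1 0.7 5.8 0 0 0 0; 1 0.7 5.8 0 0 0 0; 1 0.7 5.8 0 0 0 0; 1 0.2 2.8 0 0 0 0"
}}

```text
t: 42.5
eef_pos: [460.7, 177.8, 299.9]
tool_rot: [[-1.0, -0.003, 0.001], [-0.003, 1.0, 0.002], [-0.001, 0.002, -1.0]]
contact_force: [0.3, -1.4, -2.0]
grip_width: 16.7
```

>>> {"method": "servo_tool", "body": {
  "motion": "1 0 0 0 0 0 0; 1 0 0 0 0 0 0"
}}

```text
t: 42.75
eef_pos: [461.5, 174.7, 298.8]
tool_rot: [[-1.0, 0.0, -0.0], [0.0, 1.0, 0.001], [0.0, 0.001, -1.0]]
contact_force: [-0.1, -0.4, -0.6]
grip_width: 16.1
```

Run:
```python
from h import *
s=st(); togo((461.5,174.5,250),Rdown(np.pi/2))
im=imaging.grab_frame("scene");cv2.imwrite("pics/s27.png",im)
im=imaging.grab_frame("wrist");cv2.imwrite("pics/w27.png",im)
print([proj("wrist",(461.5,174.5,z)) for z in(0,150)])
```

```text
t 42.75 tcp [461.52 174.69 298.76] F [-0.11 -0.43 -0.61] w 16.1
[[-1.  0. -0.]
 [ 0.  1.  0.]
 [ 0.  0. -1.]]
q [ 0.25 -0.27  1.86  0.    1.55 -1.32]
shift cm [ 0.   -0.02  4.88] turn deg [ 0.04 -0.   -0.02] min rows 0.8126361624301858
[array([322.69, 165.18]), array([322.63, 185.5 ])]
```

View pics/w27.png

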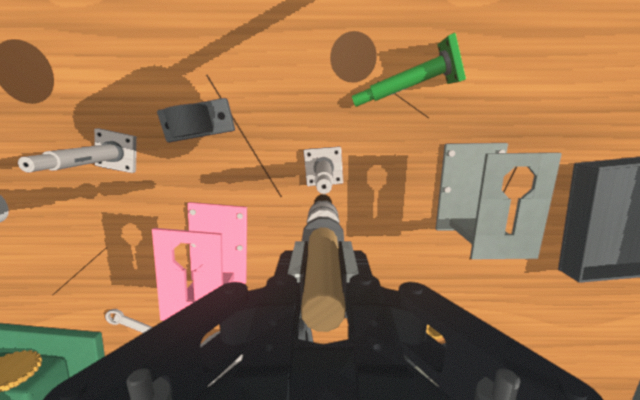

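View pics/s27.png

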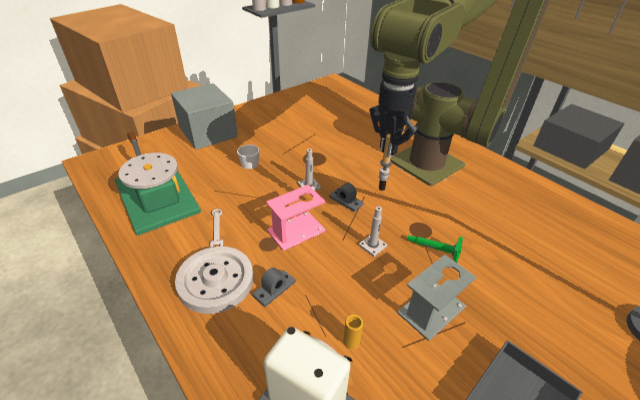

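>>> {"method": "servo_tool", "body": {
  "motion": "1 0 0.16 2 0 0 0; 1 0 0 2 0 0 0; 1 0 0 1.2 0 0 0; 1 0 0 0.4 0 0 0; 1 0 0 0 0 0 0; 1 0 0 0 0 0 0"
}}

```text
t: 43.6
eef_pos: [461.7, 177.0, 242.5]
tool_rot: [[-1.0, 0.0, -0.0], [0.0, 1.0, 0.001], [0.0, 0.001, -1.0]]
contact_force: [0.5, 0.2, -1.2]
grip_width: 16.5
```

Run:
```python
from h import *
s=st()
im=imaging.grab_frame("scene");crop(im,340,150,420,230,7,"s28c")
im=imaging.grab_frame("wrist");crop(im,270,130,380,230,7,"w28c")
im=imaging.grab_frame("top");crop(im,230,190,310,250,8,"t28c")
e=s["eef_pos"]
for q in((0,0,-83),): print((proj("scene",e+q)-[340,150])*7+3,(proj("wrist",e+q)-[270,130])*7+3)
```

```text
t 43.60 tcp [461.71 176.97 242.53] F [ 0.46  0.15 -1.18] w 16.5
[[-1.  0. -0.]
 [ 0.  1.  0.]
 [ 0.  0. -1.]]
q [ 0.26 -0.25  1.94  0.    1.45 -1.31]
[282.83 390.01] [368.64 503.07]
```

View pics/s28c.png

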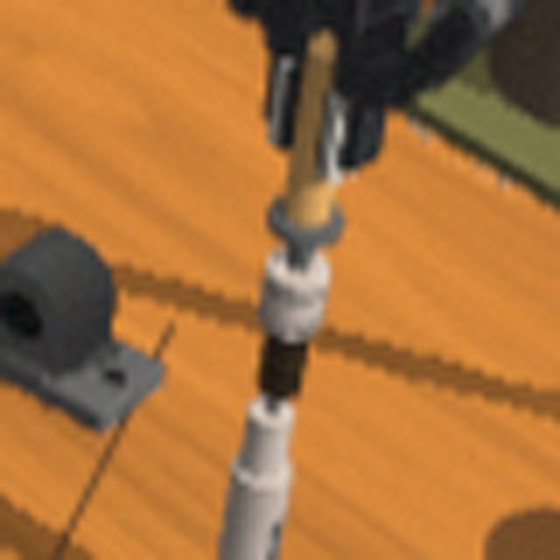

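View pics/w28c.png

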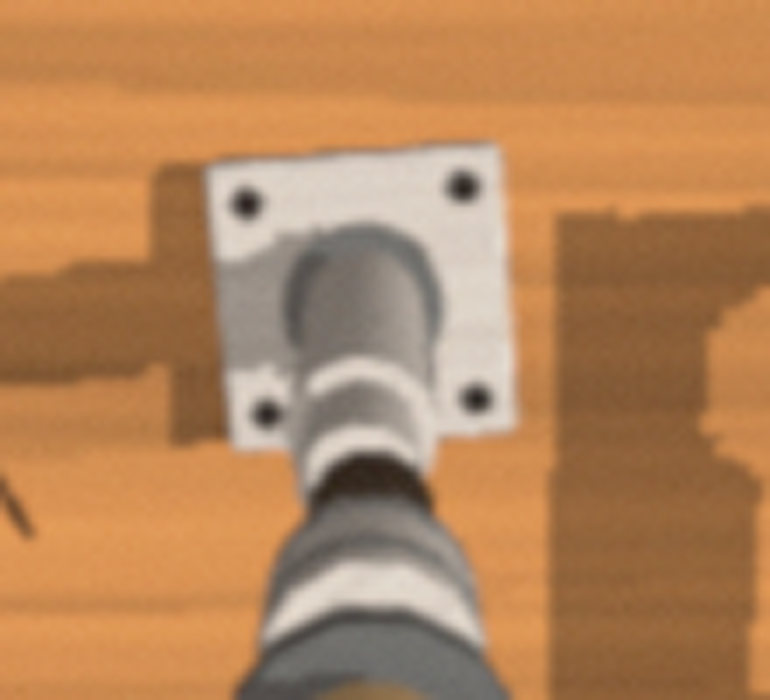

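View pics/t28c.png

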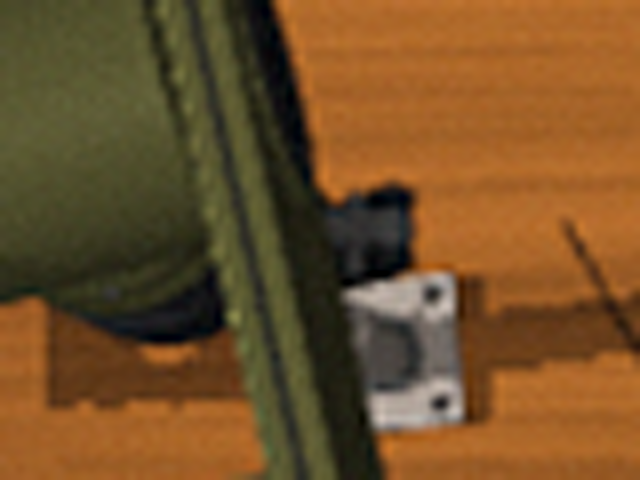

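Run:
```python
from h import *
s=arm.read_state(); e=s["eef_pos"]
def w(p): return (proj("wrist",p)-[270,130])*7+3
print("bristle front edge pred",w(e+[-8.5,0,-83]))
for x in(458,460,462,464): print(x,"journal front",w((x-9,176.5,150)),"L,R",w((x,167.5,150)),w((x,185.5,150)),"step front",w((x-9,176.5,120)),"shank front",w((x-12,176.5,120)))
```

```text
bristle front edge pred [368.42 440.35]
458 journal front [365.15 393.97] L,R [299.9  457.89] [430.71 457.73] step front [365.82 348.88] shank front [365.77 329.27]
460 journal front [365.19 408.26] L,R [300.07 471.92] [430.61 471.75] step front [365.84 361.89] shank front [365.8  342.36]
462 journal front [365.22 422.49] L,R [300.24 485.88] [430.51 485.72] step front [365.87 374.85] shank front [365.83 355.39]
464 journal front [365.25 436.66] L,R [300.41 499.79] [430.4  499.62] step front [365.9  387.76] shank front [365.86 368.37]
```

>>> {"method": "servo_tool", "body": {
  "motion": "1 0 -0.02 0.3 0 0 0; 1 0 0 0.3 0 0 0; 1 0 0 0 0 0 0; 1 0 0 0 0 0 0"
}}

```text
t: 44.25
eef_pos: [461.2, 176.6, 235.6]
tool_rot: [[-1.0, 0.0, -0.002], [0.0, 1.0, 0.001], [0.002, 0.001, -1.0]]
contact_force: [0.0, -0.4, -0.7]
grip_width: 17.0
```

>>> {"method": "servo_tool", "body": {
  "motion": "1 0 0 0.15 0 0 0; 1 0 0 0 0 0 0; 1 0 0 0 0 0 0"
}}

```text
t: 44.62
eef_pos: [461.3, 176.6, 234.2]
tool_rot: [[-1.0, 0.0, -0.002], [0.0, 1.0, 0.001], [0.002, 0.001, -1.0]]
contact_force: [0.8, 0.3, -1.7]
grip_width: 16.4
```

>>> {"method": "servo_tool", "body": {
  "motion": "1 0 0 0.1 0 0 0; 1 0 0 0 0 0 0; 1 0 0 0 0 0 0"
}}

```text
t: 45.0
eef_pos: [461.2, 176.6, 233.2]
tool_rot: [[-1.0, 0.0, -0.002], [0.0, 1.0, 0.001], [0.002, 0.001, -1.0]]
contact_force: [-0.4, -0.3, -0.5]
grip_width: 16.8
```

>>> {"method": "servo_tool", "body": {
  "motion": "1 0 0 0.1 0 0 0; 1 0 0 0 0 0 0; 1 0 0 0 0 0 0"
}}

```text
t: 45.38
eef_pos: [461.5, 176.7, 232.7]
tool_rot: [[-1.0, 0.0, -0.001], [0.0, 1.0, 0.001], [0.001, 0.001, -1.0]]
contact_force: [-1.0, -0.1, 1.9]
grip_width: 17.1
```

>>> {"method": "servo_tool", "body": {
  "motion": "1 0 0 0.1 0 0 0; 1 0 0 0 0 0 0; 1 0 0 0 0 0 0"
}}

```text
t: 45.75
eef_pos: [461.8, 176.7, 232.7]
tool_rot: [[-1.0, 0.0, 0.0], [0.0, 1.0, 0.001], [-0.0, 0.001, -1.0]]
contact_force: [-1.9, -0.4, 5.6]
grip_width: 16.4
```

Run:
```python
from h import *
s=st()
im=imaging.grab_frame("scene");crop(im,340,150,420,230,7,"s29c")
im=imaging.grab_frame("wrist");crop(im,270,130,380,230,7,"w29c")
```

```text
t 45.75 tcp [461.76 176.73 232.68] F [-1.87 -0.4   5.56] w 16.4
[[-1.  0.  0.]
 [ 0.  1.  0.]
 [-0.  0. -1.]]
q [ 0.26 -0.25  1.95  0.    1.43 -1.31]
```

View pics/s29c.png

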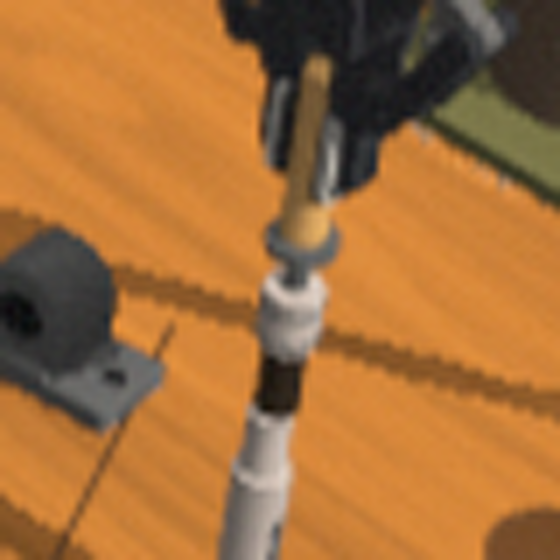

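View pics/w29c.png

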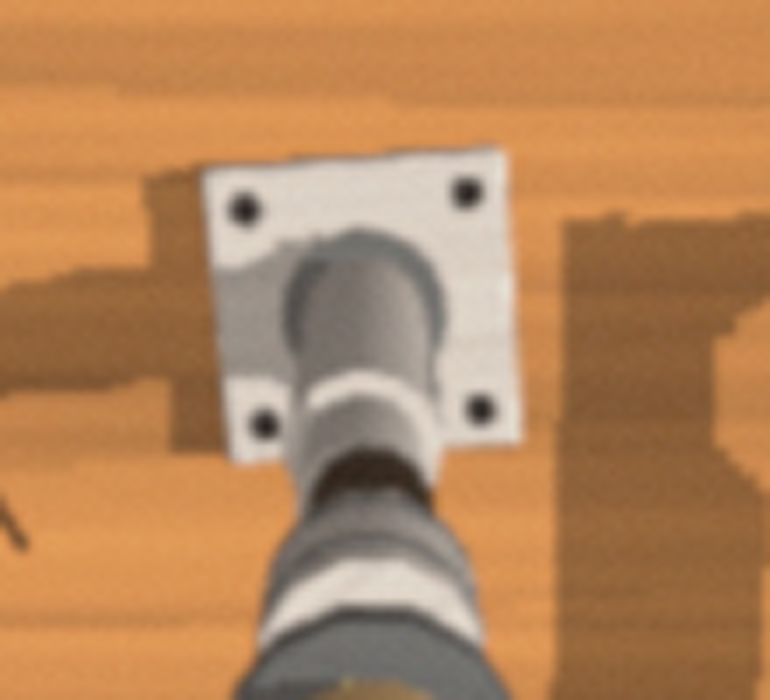

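Run:
```python
from h import *
def w(p): return (proj("wrist",p)-[270,130])*7+3
for x in(460,462,464): print(x,"front",w((x-9,176.9,150)),"L,R z125",w((x,167.9,125)),w((x,185.9,125)),"shank front",w((x-12,176.9,120)),"flange front",w((x-30,176.9,10)),w((x+30,176.9,10)))
```

```text
460 front [369.56 424.09] L,R z125 [307.89 442.77] [431.84 442.6 ] shank front [369.76 354.41] flange front [370.19 147.85] [370.67 443.85]
462 front [369.59 438.79] L,R z125 [308.04 456.09] [431.74 455.92] shank front [369.78 367.84] flange front [370.2  158.14] [370.69 453.29]
464 front [369.62 453.43] L,R z125 [308.19 469.35] [431.64 469.18] shank front [369.81 381.22] flange front [370.22 168.4 ] [370.7 462.7]
```

>>> {"method": "servo_tool", "body": {
  "motion": "1 0 0 -1.5 0 0 0; 1 0 0 -3.5 0 0 0; 1 0 0 0 0 0 0; 1 0.4 -5.63 0 0 0 0; 1 0.4 -5.63 0 0 0 0; 1 0.4 -5.63 0 0 0 0; 1 0.4 -5.63 0 0 0 0; 1 0.4 -5.63 0 0 0 0"
}}

```text
t: 46.85
eef_pos: [440.4, -106.4, 279.8]
tool_rot: [[-1.0, 0.0, -0.003], [0.0, 1.0, 0.001], [0.003, 0.001, -1.0]]
contact_force: [0.8, 0.5, -1.7]
grip_width: 16.6
```

>>> {"method": "servo_tool", "body": {
  "motion": "1 0.4 -5.63 0 0 0 0; 1 0 0 2 0 0 0; 1 0 0 1.7 0 0 0; 1 0 0 0.4 0 0 0; 1 0 0 0 0 0 0; 1 0 0 0 0 0 0; 1 0 0 0 0 0 0"
}}

```text
t: 47.72
eef_pos: [437.7, -161.0, 240.7]
tool_rot: [[-1.0, -0.001, -0.0], [-0.001, 1.0, 0.0], [0.0, 0.0, -1.0]]
contact_force: [0.1, -0.2, -1.7]
grip_width: 16.5
```

Run:
```python
from h import *
s=st();e=s["eef_pos"]
im=imaging.grab_frame("scene");cv2.imwrite("pics/s30.png",im);crop(im,270,100,350,180,7,"s30c")
im=imaging.grab_frame("wrist");crop(im,270,130,380,230,7,"w30c")
def w(p): return (proj("wrist",p)-[270,130])*7+3
print("tip front pred",w(e+[-8.5,0,-83]))
for x in(436,438,440): print(x,"front",w((x-9,-161.3,150)),"L,R z150",w((x,-170.3,150)),w((x,-152.3,150)),"shank front",w((x-12,-161.3,120)))
```

```text
t 47.73 tcp [ 437.66 -160.96  240.75] F [ 0.15 -0.21 -1.7 ] w 16.5
[[-1. -0. -0.]
 [-0.  1.  0.]
 [ 0.  0. -1.]]
q [-0.47 -0.32  2.   -0.    1.46 -2.04]
tip front pred [370.08 442.11]
436 front [367.67 412.42] L,R z150 [302.08 476.42] [433.47 476.32] shank front [368.21 345.79]
438 front [367.69 426.74] L,R z150 [302.24 490.47] [433.36 490.37] shank front [368.23 358.9 ]
440 front [367.71 440.99] L,R z150 [302.4  504.46] [433.25 504.35] shank front [368.26 371.95]
```

View pics/s30c.png

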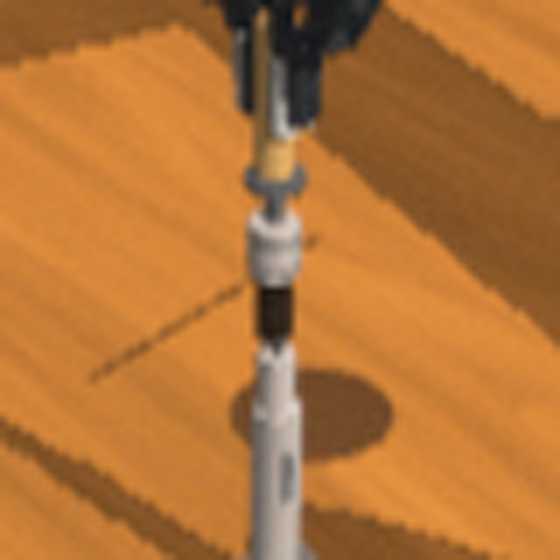

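View pics/w30c.png

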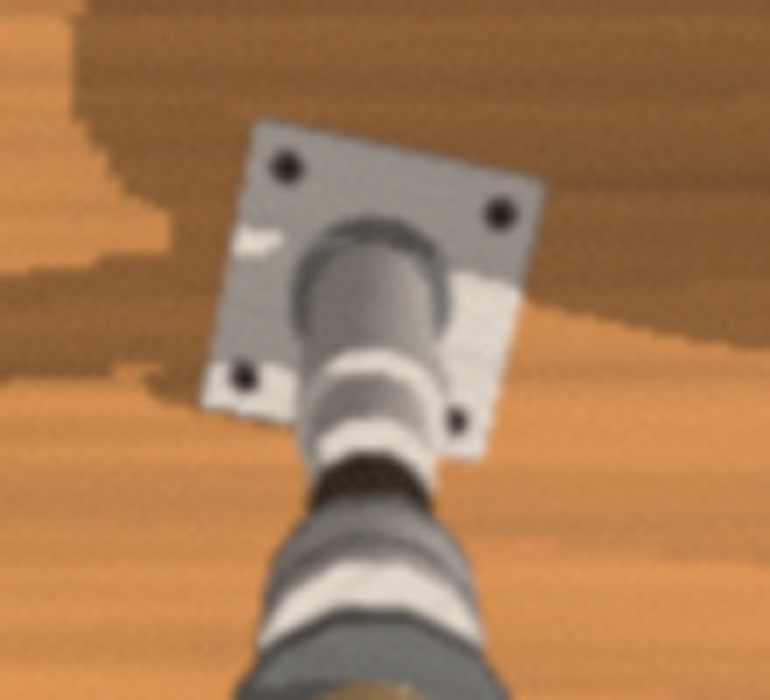

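>>> {"method": "servo_tool", "body": {
  "motion": "1 0.05 0.04 0.3 0 0 0; 1 0 0 0.25 0 0 0; 1 0 0 0 0 0 0; 1 0 0 0 0 0 0"
}}

```text
t: 48.32
eef_pos: [436.7, -160.8, 234.4]
tool_rot: [[-1.0, 0.0, -0.002], [0.0, 1.0, 0.001], [0.002, 0.001, -1.0]]
contact_force: [-0.1, 0.1, -1.7]
grip_width: 16.7
```

>>> {"method": "servo_tool", "body": {
  "motion": "1 0 0 0.15 0 0 0; 1 0 0 0 0 0 0; 1 0 0 0 0 0 0"
}}

```text
t: 48.7
eef_pos: [436.7, -160.8, 232.9]
tool_rot: [[-1.0, 0.0, -0.002], [0.0, 1.0, 0.001], [0.002, 0.001, -1.0]]
contact_force: [0.7, 0.5, -1.5]
grip_width: 16.4
```

>>> {"method": "servo_tool", "body": {
  "motion": "1 0 0 0.1 0 0 0; 1 0 0 0 0 0 0; 1 0 0 0 0 0 0"
}}

```text
t: 49.08
eef_pos: [437.0, -160.9, 232.7]
tool_rot: [[-1.0, 0.0, -0.001], [0.0, 1.0, 0.0], [0.001, 0.0, -1.0]]
contact_force: [-0.2, 0.7, 3.4]
grip_width: 16.5
```

>>> {"method": "servo_tool", "body": {
  "motion": "1 0 0 0.07 0 0 0; 1 0 0 0 0 0 0; 1 0 0 0 0 0 0"
}}

```text
t: 49.45
eef_pos: [437.2, -160.9, 232.7]
tool_rot: [[-1.0, 0.0, -0.0], [0.0, 1.0, 0.0], [0.0, 0.0, -1.0]]
contact_force: [-1.3, 0.1, 6.6]
grip_width: 16.5
```

Run:
```python
from h import *
s=st()
im=imaging.grab_frame("scene");crop(im,270,100,350,180,7,"s31c")
im=imaging.grab_frame("wrist");crop(im,270,130,380,230,7,"w31c")
```

```text
t 49.45 tcp [ 437.17 -160.94  232.67] F [-1.34  0.1   6.6 ] w 16.5
[[-1.  0. -0.]
 [ 0.  1.  0.]
 [ 0.  0. -1.]]
q [-0.47 -0.32  2.01  0.    1.45 -2.04]
```

View pics/s31c.png

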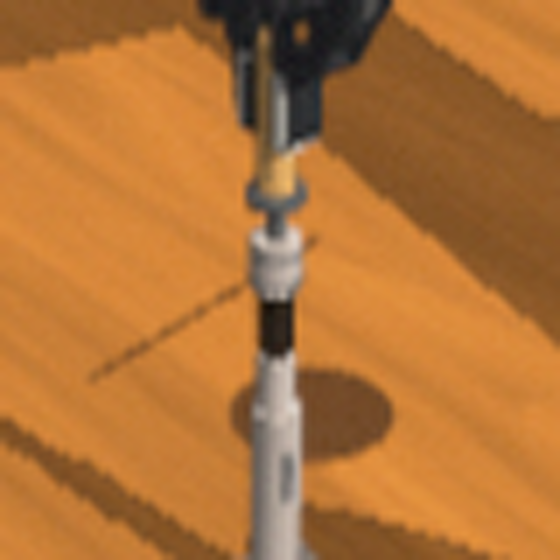

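View pics/w31c.png

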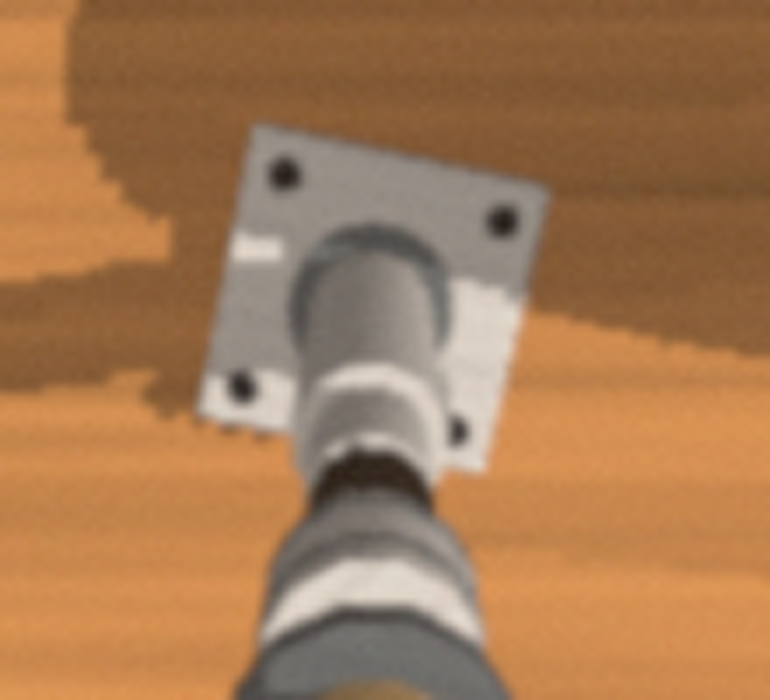

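>>> {"method": "servo_tool", "body": {
  "motion": "1 0 0 -1.5 0 0 0; 1 0 0 -4.5 0 0 0; 1 0 0 0 0 0 0; 1 -0.2 3 0 0 0 0; 1 -0.28 5.83 0 0 0 0; 1 -0.28 5.83 0 0 0 0; 1 -0.28 5.83 0 0 0 0; 1 -0.28 5.83 0 0 0 0"
}}

```text
t: 50.55
eef_pos: [449.4, 104.2, 290.4]
tool_rot: [[-1.0, 0.0, -0.002], [0.0, 1.0, 0.001], [0.002, 0.001, -1.0]]
contact_force: [0.6, -0.1, -1.2]
grip_width: 16.7
```

>>> {"method": "servo_tool", "body": {
  "motion": "1 -0.28 5.83 0 0 0 0; 1 -0.28 5.83 0 0 0 0; 1 -0.28 5.83 0 0 0 0; 1 -0.28 5.83 0 0 0 0; 1 -0.28 5.83 0 0 0 0; 1 -0.08 2.83 0 0 0 0; 1 0 0 0 0 0 0; 1 0 0 0 0 0 0"
}}

```text
t: 51.55
eef_pos: [464.7, 421.5, 290.6]
tool_rot: [[-1.0, 0.0, -0.003], [0.0, 1.0, -0.001], [0.003, -0.001, -1.0]]
contact_force: [0.1, 0.6, -0.9]
grip_width: 16.6
```

Run:
```python
from h import *
s=st();e=s["eef_pos"]; togo((465.2,422.4,127),Rdown(np.pi/2))
im=imaging.grab_frame("scene");cv2.imwrite("pics/s32.png",im);crop(im,360,170,500,300,5,"s32c")
im=imaging.grab_frame("wrist");cv2.imwrite("pics/w32.png",im)
for z in(77.2,-2.8,-82.8): p=proj("scene",e+[0,0,z]); print(z,(p-[360,170])*5+2)
```

```text
t 51.55 tcp [464.66 421.5  290.63] F [ 0.05  0.62 -0.92] w 16.6
[[-1.  0. -0.]
 [ 0.  1. -0.]
 [ 0. -0. -1.]]
q [ 0.65  0.04  1.6   0.    1.51 -0.92]
shift cm [-0.1   0.1  16.36] turn deg [-0.03 -0.16 -0.01] min rows 2.727058431465109
77.2 [610.67 111.48]
-2.8 [555.15 258.55]
-82.8 [506.3  387.93]
```

View pics/s32c.png

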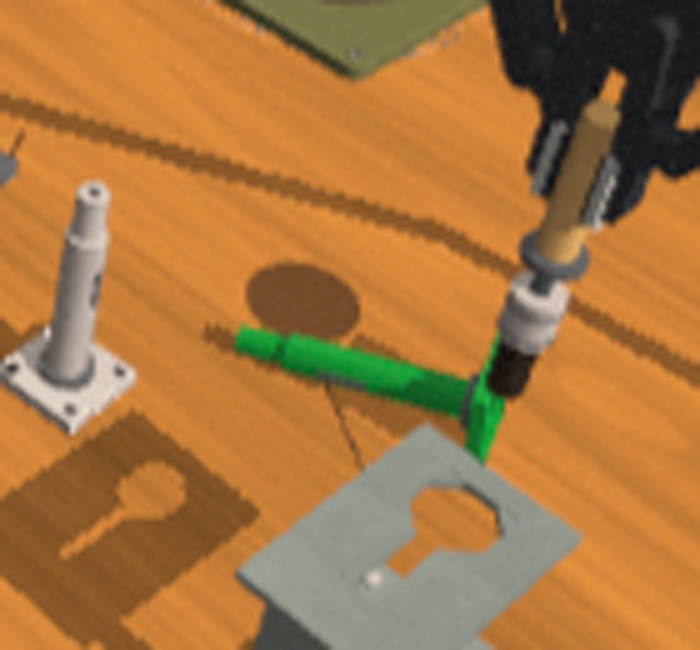

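View pics/w32.png

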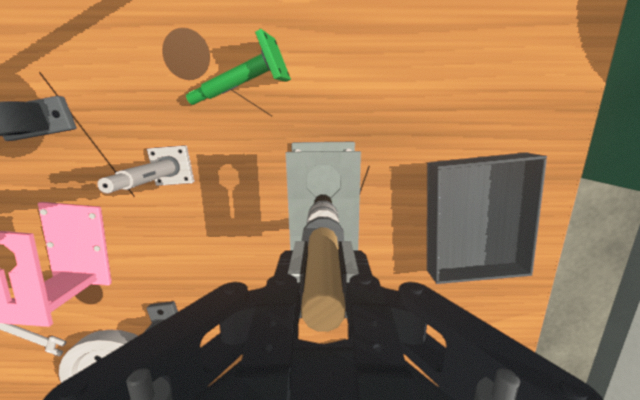

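View pics/s32.png

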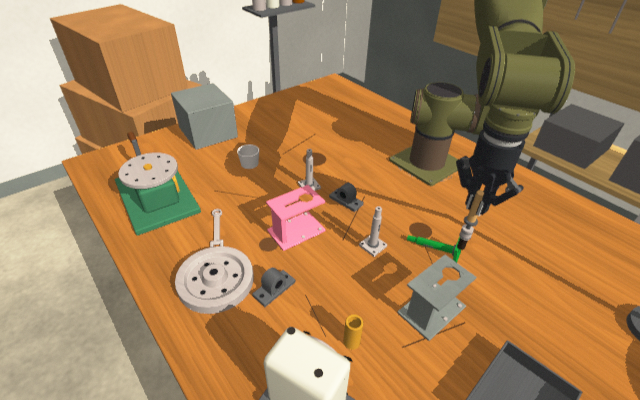

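>>> {"method": "servo_tool", "body": {
  "motion": "1 -0.06 0.09 3 0 0 0; 1 0 0 3 0 0 0; 1 0 0 1 0 0 0; 1 0 0 0 0 0 0; 1 0 0 0 0 0 0"
}}

```text
t: 52.28
eef_pos: [466.1, 423.4, 223.6]
tool_rot: [[-1.0, 0.001, 0.001], [0.001, 1.0, 0.003], [-0.001, 0.003, -1.0]]
contact_force: [-0.2, 0.1, -1.3]
grip_width: 16.3
```

>>> {"method": "servo_tool", "body": {
  "motion": "1 0 0 1.5 0 0 0; 1 0 0 1.5 0 0 0; 1 0 0 1.5 0 0 0; 1 0 0 0 0 0 0; 1 0 0 0 0 0 0"
}}

```text
t: 52.9
eef_pos: [465.4, 423.3, 176.7]
tool_rot: [[-1.0, 0.0, -0.002], [0.0, 1.0, 0.001], [0.002, 0.001, -1.0]]
contact_force: [-0.4, -0.1, -1.5]
grip_width: 16.6
```

Run:
```python
from h import *
s=st();e=s["eef_pos"]; togo((465.2,422.4,127),Rdown(np.pi/2))
im=imaging.grab_frame("scene");crop(im,360,190,500,310,5,"s33c")
```

```text
t 52.90 tcp [465.37 423.28 176.66] F [-0.43 -0.1  -1.53] w 16.6
[[-1.  0. -0.]
 [ 0.  1.  0.]
 [ 0.  0. -1.]]
q [ 0.65  0.1   1.72  0.    1.32 -0.92]
shift cm [ 0.01 -0.09  4.97] turn deg [ 0.05 -0.09 -0.  ] min rows 0.8276569806151569
```

View pics/s33c.png

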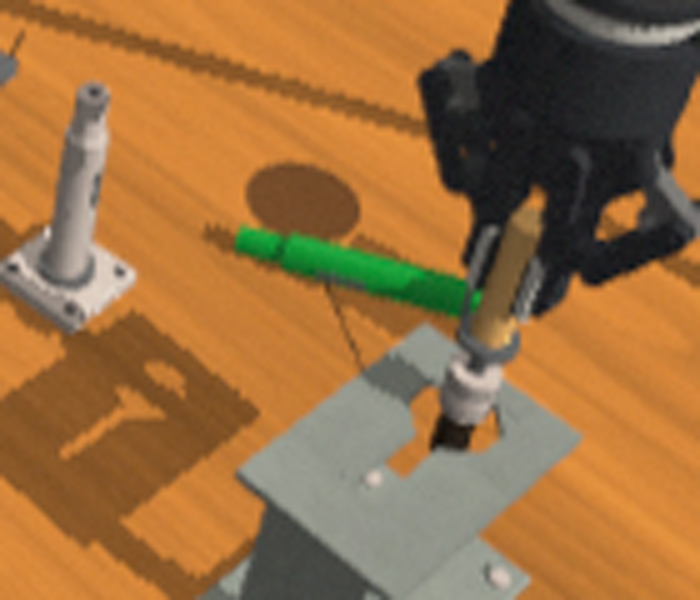

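Bristles are in the hole, centred; ty −0.9 mm and on down.

>>> {"method": "servo_tool", "body": {
  "motion": "1 0 -0.08 1.5 0 0 0; 1 0 0 1.5 0 0 0; 1 0 0 1.2 0 0 0; 1 0 0 0.7 0 0 0; 1 0 0 0 0 0 0; 1 0 0 0 0 0 0"
}}

```text
t: 53.7
eef_pos: [465.5, 422.7, 128.2]
tool_rot: [[-1.0, 0.0, -0.001], [0.0, 1.0, 0.001], [0.001, 0.001, -1.0]]
contact_force: [0.9, 0.1, 0.2]
grip_width: 16.6
```

Run:
```python
from h import *
s=st();e=s["eef_pos"]; togo((465.2,422.4,127),Rdown(np.pi/2))
im=imaging.grab_frame("scene");crop(im,360,190,500,310,5,"s34c")
im=imaging.grab_frame("wrist");crop(im,250,140,390,260,5,"w34c")
```

```text
t 53.70 tcp [465.5  422.69 128.21] F [0.92 0.08 0.23] w 16.6
[[-1.  0. -0.]
 [ 0.  1.  0.]
 [ 0.  0. -1.]]
q [ 0.65  0.13  1.77  0.    1.24 -0.92]
shift cm [ 0.03 -0.03  0.12] turn deg [ 0.08 -0.05 -0.01] min rows 0.020655417853257273
```

View pics/s34c.png

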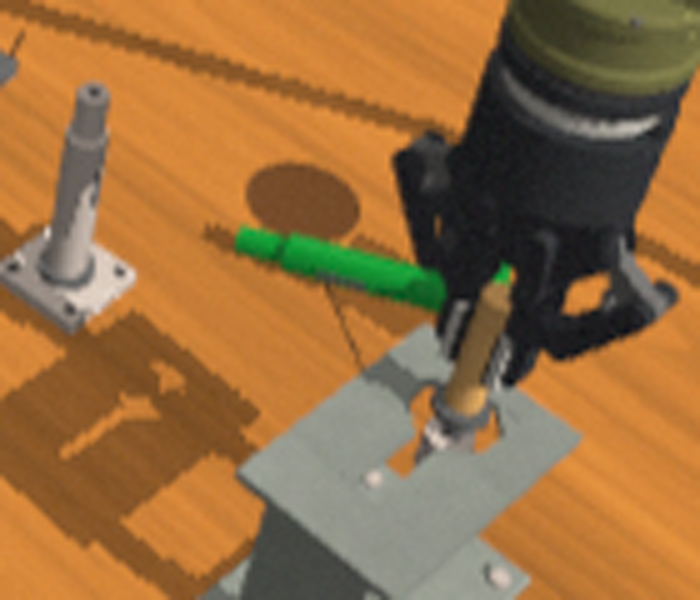

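View pics/w34c.png

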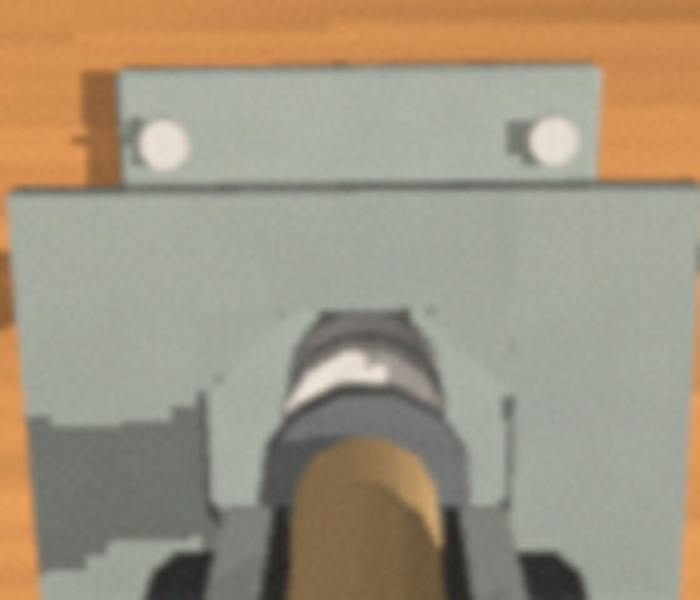

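>>> {"method": "servo_tool", "body": {
  "motion": "1 0 -0.02 0.1 0 0 0; 1 -0.8 0 0 0 0 0; 1 -1.0 0 0 0 0 0; 1 -1.0 0.02 0 0 0 0; 1 0 0 0 0 0 0"
}}

```text
t: 54.42
eef_pos: [494.2, 422.3, 126.5]
tool_rot: [[-1.0, 0.001, -0.002], [0.001, 1.0, 0.001], [0.002, 0.001, -1.0]]
contact_force: [1.3, -0.0, -0.9]
grip_width: 16.6
```

>>> {"method": "servo_tool", "body": {
  "motion": "1 -1.2 0.01 0 0 0 0; 1 -1.2 0.01 0 0 0 0; 1 -0.9 0 0 0 0 0; 1 0 0 0 0 0 0; 1 0 0 0 0 0 0"
}}

```text
t: 55.05
eef_pos: [526.0, 422.5, 126.4]
tool_rot: [[-1.0, 0.0, -0.002], [0.0, 1.0, 0.001], [0.002, 0.001, -1.0]]
contact_force: [-0.1, 0.3, -1.5]
grip_width: 16.8
```

Run:
```python
from h import *
s=st();e=s["eef_pos"]
im=imaging.grab_frame("scene");crop(im,360,190,500,310,5,"s35c")
im=imaging.grab_frame("wrist");crop(im,250,80,390,260,4,"w35c")
```

```text
t 55.05 tcp [526.03 422.55 126.37] F [-0.06  0.34 -1.5 ] w 16.8
[[-1.  0. -0.]
 [ 0.  1.  0.]
 [ 0.  0. -1.]]
q [ 0.6   0.23  1.66  0.    1.25 -0.97]
```

View pics/s35c.png

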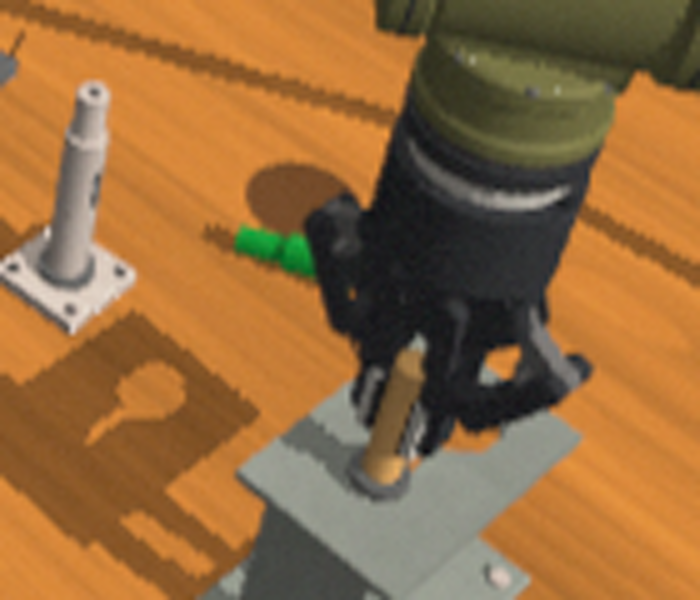

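View pics/w35c.png

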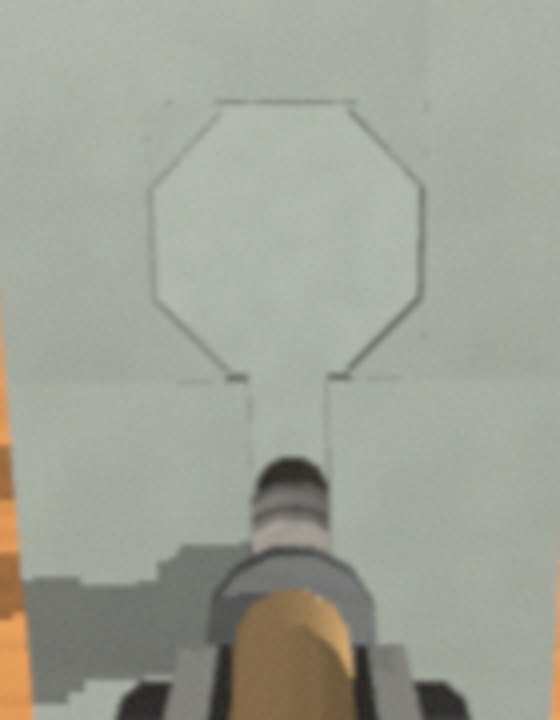

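>>> {"method": "servo_tool", "body": {
  "motion": "1 -0.15 0.02 0 0 0 0; 1 0 0 0.2 0 0 0; 1 0 0 0.12 0 0 0; 1 0 0 0 0 0 0; 1 0 0 0 0 0 0"
}}

```text
t: 55.78
eef_pos: [527.7, 422.8, 123.3]
tool_rot: [[-1.0, 0.0, -0.002], [0.0, 1.0, 0.001], [0.002, 0.001, -1.0]]
contact_force: [-0.2, -0.0, -1.2]
grip_width: 16.7
```

>>> {"method": "servo_tool", "body": {
  "motion": "1 0 0 0.05 0 0 0; 1 0 0 0 0 0 0; 0.8 0 0 0 0 0 0; 0.75 0 0 0 0 0 0; 0.65 0 0 0 0 0 0; 0.55 0 0 0 0 0 0; 0.5 0 0 0 0 0 0; 0.5 0 0 0 0 0 0"
}}

```text
t: 56.78
eef_pos: [527.7, 422.8, 122.9]
tool_rot: [[-1.0, 0.0, -0.002], [0.0, 1.0, 0.001], [0.002, 0.001, -1.0]]
contact_force: [0.2, -0.1, -1.3]
grip_width: 42.8
```

>>> {"method": "servo_tool", "body": {
  "motion": "0.5 0 0 -2 0 0 0; 0.5 0 0 -4 0 0 0; 0.5 0 0 -6 0 0 0; 0.5 0 0 -6 0 0 0; 0.5 5 0 0 0 0 0; 0.5 6 0 0 0 0 0; 0.5 0 0 0 0 0 0; 0.5 0 0 0 0 0 0"
}}

```text
t: 57.78
eef_pos: [418.3, 422.9, 304.7]
tool_rot: [[-1.0, -0.0, 0.001], [-0.0, 1.0, 0.002], [-0.001, 0.002, -1.0]]
contact_force: [0.3, 0.2, -0.2]
grip_width: 42.7
```

Run:
```python
from h import *
s=st()
im=imaging.grab_frame("scene");cv2.imwrite("pics/s36.png",im);crop(im,360,190,500,310,5,"s36c")
im=imaging.grab_frame("top");cv2.imwrite("pics/t36.png",im)
im=imaging.grab_frame("wrist");cv2.imwrite("pics/w36.png",im)
```

```text
t 57.77 tcp [418.27 422.9  304.71] F [ 0.28  0.19 -0.18] w 42.7
[[-1. -0.  0.]
 [-0.  1.  0.]
 [-0.  0. -1.]]
q [ 0.7  -0.04  1.65  0.    1.53 -0.87]
```

View pics/s36.png

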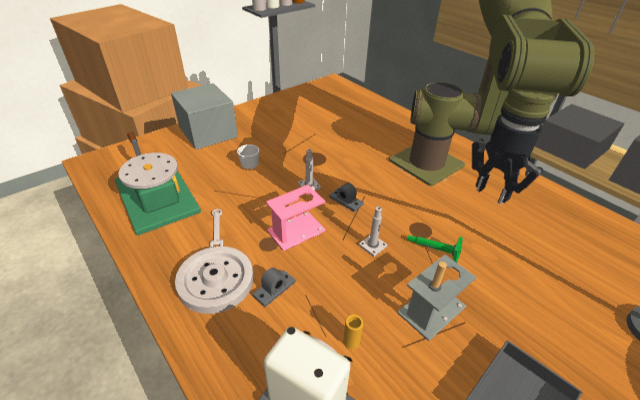

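View pics/s36c.png

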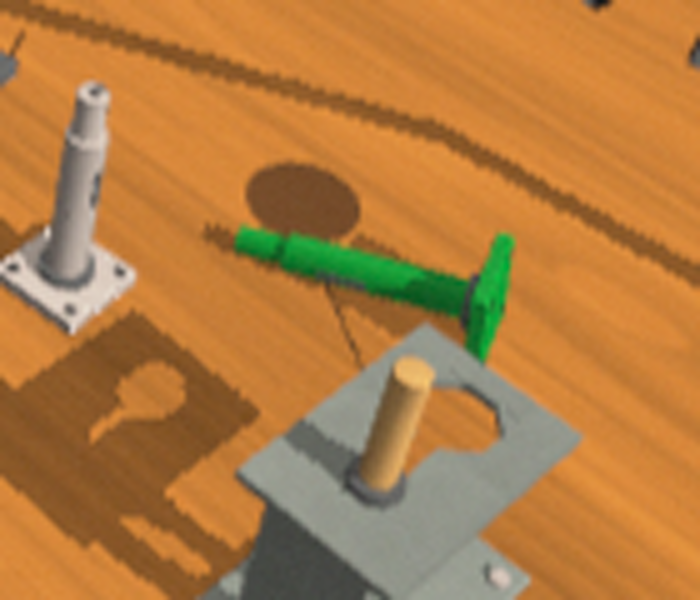

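View pics/t36.png

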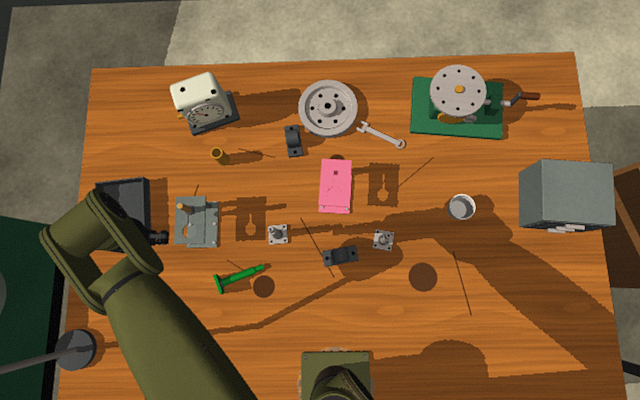

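View pics/w36.png

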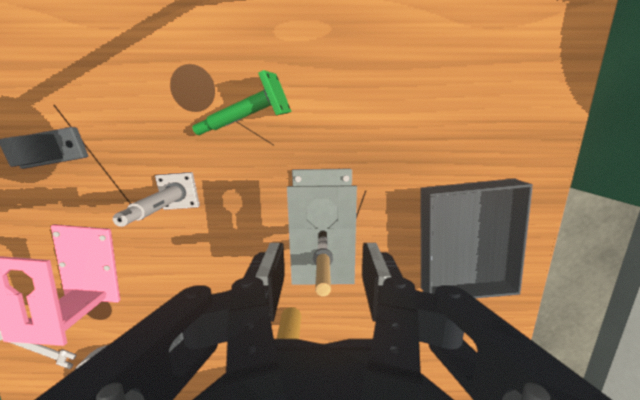

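```bash
python3 -c "
from cell import arm
print(arm.close_job())"
```

```text
the job is handed in; nothing more can be done
None
```

The job is done and handed in at about 58 s of the 210 s allowed.

- **Shafts:** Only the left and right shafts were in the scene; I saw no middle shaft from any camera. I tipped both up by the journal along the arc about the flange edge, with a 20 N grip, and both stand flat in the last pictures.
- **Brush and pot:** I slid the brush to the wide hole, lifted it off and dipped it until the tip was about 15 mm above the bench. That is below half the pot's depth.
- **Touches:** I touched the left shaft's top end, then the right one's, with about 6 N contact each. By the cameras the tip was within about 2 mm of centre. On the left shaft the wrist camera put it about 0.6 mm off and the scene camera about 1.8 mm.
- **Hanging back:** The brush hangs in the narrow end again, within half a pixel of its starting place in the scene camera. The pot, look-alikes and bystanders appear where they were at the start, and I saw no knock.

**Check that disagreed:** The closed fingertips stand about 28.6 mm behind the TCP that the state reports, not at it. My first grasp of the left shaft therefore closed on air above the journal, without moving the shaft. I found the offset by lightly touching the bench (about 13 N) and used it from then on.

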